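# Lay the breakfast things out of the stack

### The arm

A 6-joint arm with a two-finger parallel gripper is mounted at the origin on the work surface. World frame = base frame: x ahead of the robot, y to its left, z up, the work surface at z = 0. Lengths are in m, angles in rad, forces in N, time in s.
With the tool pointing down it reaches from about 0.225 to 0.875 m from the base axis. Payload 3.4 kg.
Tool frame: the origin (TCP) lies midway between the tips of the shut fingers; the grasp point (between the pads) lies 19 mm behind it; z points along the fingers, x is the direction in which the jaws open and shut, and the axes are right-handed (so a half turn about z gives the same grasp; the last joint's range is limited). The gripper opens to 85 mm and grips with 20 to 120 N. Pads are 22 mm wide; open, the fingers measure 114 mm over their backs; the gripper's body (76 mm by 85 mm) begins 54 mm behind the grasp point. The pads swing forward as they close: fully open they stand 13 mm farther back than shut.
Start: joints at [1.225, 0.276, 1.505, -0, 1.361, -0.121], TCP at [0.128, 0.561, 0.231] pointing down, gripper open.
Joint ranges: [-2.89, 2.89], [-0.75, 2.08], [0.22, 2.7], [-1.18, 4.32], [0.11, 2.71], [-2.7, 2.7]. Speed limits (rad/s): [2.57, 2.57, 3.14, 3.14, 3.14, 3.14].

### API

Orientations are given as a unit quaternion [x, y, z, w].
In Python, from plant import observe, get_image, camera_params, finish_job gives the robot as it stands. The module is installed in compiled form; this text tells all that it offers.
- The arm moves only by the shell command python3 -m jog 'ROWS' [FORCE]. ROWS is JSON, a list of rows, each an object of numbers: "tx", "ty", "tz": the shift along the tool's x, y, z in m; "ax", "ay", "az": the turn, a rotation vector about the tool's x, y, z in rad; "grip": the opening, from 0 (shut) to 1 (fully open). In form: [{"tx": .., "ty": .., "tz": .., "ax": .., "ay": .., "az": .., "grip": ..}, ...]. A call has 1 to 8 rows; each row shifts and turns the commanded pose from where the row before left it, along the tool's axes as they then stand; what a row does not reach is not made up. A row lasts 1/10 s, in which the tool goes at most 50 mm and 8.59 degrees, less where a joint would pass 70% of its speed; a pose out of reach is approached as far as the arm can. A call with a gripper value outside its range is refused whole. The fingers move at their own pace and stop on an object; FORCE is the grip in N (left out, the last holds). Time passes only in rows, so rows that do not move let the fingers close. It gives the time, the measured TCP pose, the force and the opening at its end, in the units of the state.
- observe(): the state, without advancing time (a new reading comes with each control period).
- get_image(name): name is "scene" or "top" or "wrist"; returns the picture (480x640x3 uint8, red, green, blue); there is no depth.
- camera_params(name): a dict with "intrinsics" (3x3 intrinsics, pixels), "rvec" (rotation vector, rad) and "tvec" (3), from world to camera coordinates, as OpenCV has them; the wrist camera has in their place "mount" (4x4, takes a point from camera to tool coordinates, whose origin is the TCP and whose axes are the tool frame's). Camera axes: x right, y down, z forward; pixel columns grow to the right and rows downward; lengths in m; the calibration is good to about 2 mm. The wrist camera is an equidistant fisheye: a pixel r from the principal point sees the ray r / f radians off the axis. A picture is of the moment at which its call begins: read the wrist's pose just before it. camera_params takes no time and is no camera call.
- finish_job(): hands the job in, once; it reports no verdict.
The state is a dict: "time": time; "joint_pos": joint angles; "qvel": joint speeds; "tau": joint torques, N m; "position": TCP position; "tool_rot": TCP orientation; "ft_force": force on the tool from outside, world axes, zero at the start; "torque": the same for the moment, N m; "finger_gap": finger opening in m.
Only numpy, scipy, OpenCV 4.12 (cv2) and the standard library are available. Lean on these libraries where they do the work, as an engineer would, in place of code of your own. Each camera call takes 0.05 s, during which the arm holds its last target. There are 200 camera calls.

### The job

Take the stack of breakfast things apart and set each one upright in the middle of its own place: the egg cup on the six-sided tile, the jam jar in the saucer, the square tea caddy on the cork mat, and the butter dish on the wooden board, lengthwise along it. Set each down gently, without dropping it or tipping it over, and leave the jug and the glass bowl where they stand.

Things in the scene. Friction and masses are not known exactly. Their poses are not given: they have to be found in the camera images.
- egg_cup: White ceramic egg cup with a boiled egg fixed in it (one solid piece), 67 high in all. Round foot 34 across, thin stem, bowl 42 to 44 across between heights 26 and 46 mm (grip it there), pale brown egg 39 across above that. Starts at the top of the stack, standing on the jam jar. Origin: centre of its underside; z is up.
- jam_jar: Closed glass jar full of dark red-brown jam, upright cylinder 50 across, with a flat steel lid 52 across and 10 thick; 56 high in all. Starts on the tea caddy, under the egg cup. Origin: centre of its underside; z is up.
- tea_caddy: Square steel tea caddy with a flat dark wooden lid, 60 x 60 and 48 high, closed. Starts on the butter dish, under the jar. Origin: centre of its underside; x and y are square to its sides, z is up.
- butter_dish: Oblong stainless butter dish with a flat lid, one solid piece, 124 long (its x) by 64 wide (its y; 62 below the lid, which is the top 14 mm) by 42 high. The bottom of the stack, standing on the counter. Origin: centre of its underside; z is up.
- tile: Six-sided flat brown ceramic tile, 90 across flats, 8 thick, fixed on the counter; place of the egg cup. Origin: centre of its underside, on the counter; z is up.
- saucer: Round white saucer, fixed on the counter; place of the jam jar. 116 across the rim, 10 high at the rim, flat floor 4 mm above the counter and about 84 across, low sloping wall. Origin: centre of its underside; z is up.
- cork_mat: Square cork mat, 100 x 100, 6 thick, fixed on the counter; place of the tea caddy. Origin: centre of its underside; x and y are square to its sides.
- board: Oblong wooden board, 160 long (its x) by 96 wide (its y), 12 thick, fixed on the counter; place of the butter dish. Origin: centre of its underside; z is up.
- jug: Brown ceramic jug, bystander on the right, 104 across at the belly and 145 high, handle to its -y reaching 78 from its axis; loose. Origin: centre of its underside.
- bowl: Round clear glass bowl, bystander on the left, 150 across the rim and 65 high; loose. Origin: centre of its underside.
There are look-alikes about, which are no part of the job. Leave any black or pink look-alike of the tile alone.

How it is judged:
At the end, for the whole second after the job is handed in: Cup on tile, jar in saucer, caddy on cork mat, dish on board: each within 15 mm of its place's centre, underside within 4 mm of the place's surface, upright within 0.1 rad, at rest; the dish's length within 0.26 rad of the board's, either way round (horizontal distance between egg_cup and tile below 0.015 m and z of egg_cup in the frame of tile between 0.004 and 0.012 m and angle between each of egg_cup, jam_jar, tea_caddy, butter_dish's own z axis and vertical below 0.1 rad and linear speed of each of egg_cup, jam_jar, tea_caddy, butter_dish below 0.02 m/s and horizontal distance between jam_jar and saucer below 0.015 m and z of jam_jar in the frame of saucer between 0 and 0.008 m and horizontal distance between tea_caddy and cork_mat below 0.015 m and z of tea_caddy in the frame of cork_mat between 0.002 and 0.01 m and horizontal distance between butter_dish and board below 0.015 m and z of butter_dish in the frame of board between 0.008 and 0.016 m and angle between the x axis of butter_dish and the x axis of board, either way round below 0.26 rad); the robot touches nothing.
It fails at once if a thing of the stack is tipped over (past 0.6 rad) (angle between any of egg_cup, jam_jar, tea_caddy, butter_dish's own z axis and vertical above 0.6 rad).
It fails at once if a thing of the stack is dropped: it moves faster than 0.7 m/s with no finger on it (a fall of about 25 mm) ((contact force between the fingers and egg_cup below 0.05 N and linear speed of egg_cup above 0.7 m/s) or (contact force between the fingers and jam_jar below 0.05 N and linear speed of jam_jar above 0.7 m/s) or (contact force between the fingers and tea_caddy below 0.05 N and linear speed of tea_caddy above 0.7 m/s) or (contact force between the fingers and butter_dish below 0.05 N and linear speed of butter_dish above 0.7 m/s)).
It fails at once if the jug or the glass bowl is shifted by more than 20 mm (distance of any of jug, bowl from where it was at the start of the episode above 0.02 m).
It also fails if it takes over 138 s, if anything falls off the work surface, if the arm or the gripper's body presses on something with over 40 N, if the wrist force passes 120 N, or if a joint passes its speed limit or range.

## Working session

There is one attempt and no reset: what is moved stays moved. The work goes in short steps, Python scripts to look and compute and a shell command to move; the robot and the scene stay as the last step left them, time stands still between calls to the robot, and variables do not carry over. Pictures are saved under pics/ and viewed, about 12 in all and at most 16, crops included, and the job is handed in when it is done.

```bash
mkdir -p pics; cat > h.py <<'E'
import numpy as np, cv2, sys
from scipy.spatial.transform import Rotation as R
from plant import observe,get_image,camera_params,finish_job
def cast(name,uv,z):
    c=camera_params(name);K=np.array(c["intrinsics"]);Rm=cv2.Rodrigues(np.array(c["rvec"],float))[0];t=np.array(c["tvec"]).ravel()
    uv=np.atleast_2d(uv).astype(float);d=(np.linalg.inv(K)@np.c_[uv,np.ones(len(uv))].T).T@Rm;o=-Rm.T@t
    return o+d*((z-o[2])/d[:,2])[:,None]
def proj(name,P):
    c=camera_params(name)
    return cv2.projectPoints(np.atleast_2d(np.array(P,float)),np.array(c["rvec"],float),np.array(c["tvec"],float),np.array(c["intrinsics"],float),None)[0].reshape(-1,2)
def save(n,im): cv2.imwrite("pics/"+n,im[...,::-1])
E
python3 - <<'E'
from h import *
for n in("scene","top"):
    im=get_image(n);save(n+"0.png",im);np.save(n+"0.npy",im);c=camera_params(n);Rm=cv2.Rodrigues(np.array(c["rvec"],float))[0];print(n,-Rm.T@np.array(c["tvec"]).ravel(),Rm[2],c["intrinsics"][0])
print(observe())
print(camera_params("wrist"))
E
```

```text
scene [1.64476338 0.02031561 0.94439964] [-0.81868171 -0.02371456 -0.57375769] [613.41914017   0.         323.7218805 ]
top [ 0.18995687 -0.04011595  1.42813446] [ 0.18553308  0.00434848 -0.9826284 ] [563.60937079   0.         337.52286417]
{'time': 0.1, 'joint_pos': array([ 1.22500593e+00,  2.76552165e-01,  1.50599893e+00, -7.06516761e-06,
        1.36071195e+00, -1.20996922e-01]), 'qvel': array([-0.00066158, -0.0006827 , -0.00189047,  0.00109027,  0.00090027,
        0.00042719]), 'tau': array([ 1.74989473e-03, -4.17700231e+01, -2.46410751e+01,  2.86002405e-04,
        5.58594606e-03, -1.69785415e-05]), 'position': array([0.12801623, 0.56008714, 0.23051761]), 'tool_rot': array([ 7.81953560e-01,  6.23336131e-01, -7.09334947e-04,  4.40912544e-04]), 'ft_force': array([ 0.51612317, -0.29398798, -0.53895906]), 'torque': array([ 0.03120537,  0.02465238, -0.0108635 ]), 'finger_gap': 0.085419140248659}
{'intrinsics': array([[371.64829954,   0.        , 319.73078401],
       [  0.        , 371.64829954, 236.27710722],
       [  0.        ,   0.        ,   1.        ]]), 'mount': array([[ 9.99999766e-01,  4.42324365e-04,  5.22688347e-04,
         1.27470882e-03],
       [-5.66190380e-04,  9.63442277e-01,  2.67915393e-01,
        -6.83339163e-02],
       [-3.85074545e-04, -2.67915626e-01,  9.63442302e-01,
        -1.43100625e-01],
       [ 0.00000000e+00,  0.00000000e+00,  0.00000000e+00,
         1.00000000e+00]])}
```

View pics/scene0.png

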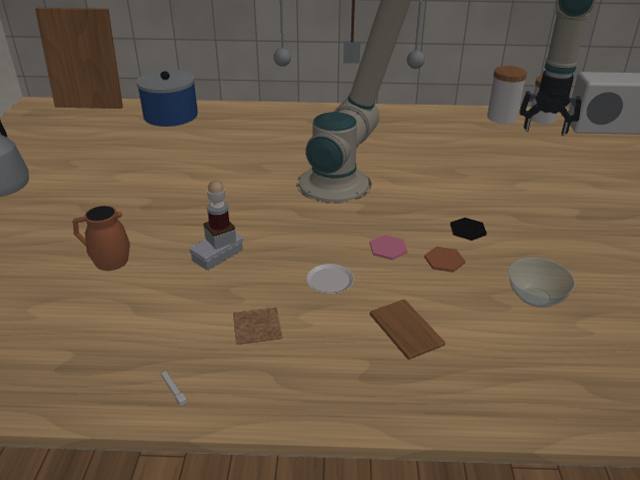

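View pics/top0.png

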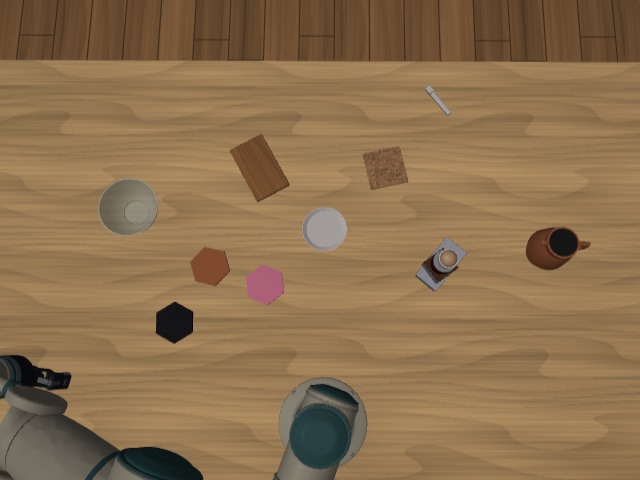

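```bash
python3 - <<'E'
from h import *
im=np.load("top0.npy");lab=cv2.cvtColor(im,cv2.COLOR_RGB2LAB).astype(float)
out=im.copy()
for n,(u,v),r,z in [("tile",(210,266),32,.008),("pink",(265,285),30,.008),("saucer",(325,229),32,.010),("cork",(385,168),35,.006),("board",(260,168),45,.012),("stack",(441,264),40,.042)]:
    w=lab[v-r:v+r,u-r:u+r];bg=np.median(np.r_[w[:4].reshape(-1,3),w[-4:].reshape(-1,3)],0)
    d=np.linalg.norm(w-bg,axis=2);d8=np.clip(cv2.GaussianBlur(d,(3,3),0)*3,0,255).astype(np.uint8)
    t,m=cv2.threshold(d8,0,255,cv2.THRESH_BINARY+cv2.THRESH_OTSU)
    m=cv2.morphologyEx(m,cv2.MORPH_OPEN,np.ones((3,3)))
    c=max(cv2.findContours(m,0,1)[0],key=cv2.contourArea)+np.array([u-r,v-r])
    cv2.drawContours(out,[c],-1,(0,255,0),1)
    P=cast("top",cv2.convexHull(c).reshape(-1,2),z)[:,:2]*1000
    rc=cv2.minAreaRect(P.astype(np.float32));M=cv2.moments(P.astype(np.float32).reshape(-1,1,2))
    print(n,t,"rect",np.round(rc[0],1),np.round(rc[1],1),round(rc[2],1),"centroid",round(M["m10"]/M["m00"],1),round(M["m01"]/M["m00"],1))
s=np.load("scene0.npy")
a=cv2.resize(out[110:300,180:420],None,fx=2,fy=2,interpolation=2)
b=cv2.resize(im[229:299,406:476],(400,400),interpolation=2);c=cv2.resize(s[172:272,177:257],(320,400),interpolation=2)
b=np.hstack([b,c]);can=np.zeros((600,800,3),np.uint8);can[:400,:720]=b[:, :720]
can[400:,:]=cv2.resize(out[130:300,185:485],(800,453),interpolation=2)[100:300]
save("crop1.png",can)
E
```

```text
tile 76.0 rect [377.6 290.9] [103.4  90.9] 76.4 centroid 377.2 290.2
pink 62.0 rect [331.1 149.2] [100.4  90.8] 8.3 centroid 331.1 149.2
saucer 62.0 rect [474.2   1. ] [109.9 113. ] 0.3 centroid 474.1 0.6
cork 55.0 rect [ 640.  -158.1] [102.1 103.3] 12.8 centroid 639.4 -157.6
board 80.0 rect [637.5 171.7] [162.9  96.7] 29.2 centroid 637.2 171.6
stack 85.0 rect [ 379.2 -289.6] [ 72.8 131.8] 44.8 centroid 379.3 -288.8
```

View pics/crop1.png

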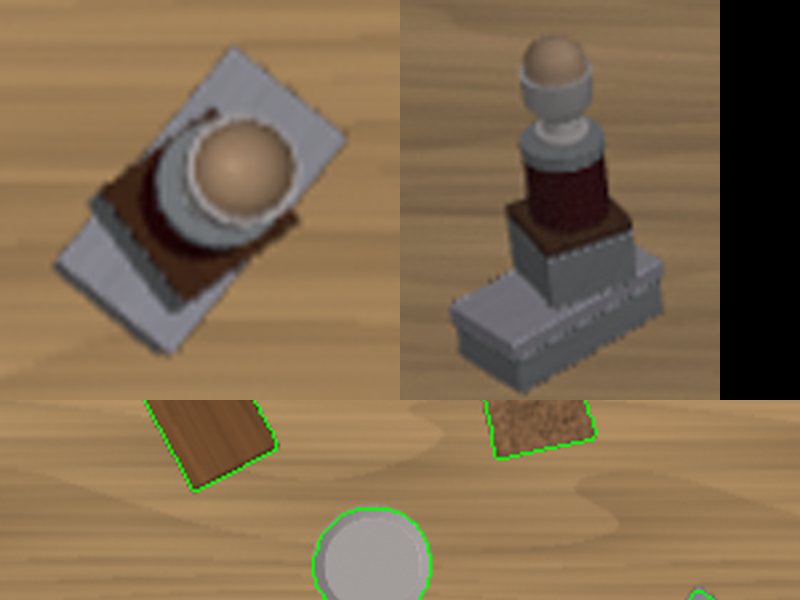

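```bash
python3 - <<'E'
from h import *
T=lambda p:np.array(p)*70/400.+[406,229]-.41
S=lambda p:(np.array(p)-[400,0])/4.+[177,172]-.37
r=lambda a:np.round(a*1000,1)
print("egg top z.192",r(cast("top",T((242,168)),.192)))
print("egg scene rim z.192",r(cast("scene",S((556,80)),.192)), "eggmid .194",r(cast("scene",S((554,66)),.196)))
print("dish top", r(cast("top",[T(p) for p in((233,47),(347,137),(55,265),(166,345))],.042)))
print("dish scene", r(cast("scene",[S(p) for p in((451,308),(513,350),(663,262))],.042)))
print("caddy top", r(cast("top",[T(p) for p in((215,110),(92,203),(178,300),(298,218))],.09)))
print("caddy scene", r(cast("scene",[S(p) for p in((506,207),(549,252),(631,220))],.09)))
print("jar lid scene", r(cast("scene",S((562,144)),.146)), "jar top", r(cast("top",T((222,187)),.146)))
E
```

```text
egg top z.192 [[ 373.2 -279.3  192. ]]
egg scene rim z.192 [[ 388.2 -275.7  192. ]] eggmid .194 [[ 378.6 -278.2  196. ]]
dish top [[ 448.9 -306.1   42. ]
 [ 409.3 -354.4   42. ]
 [ 352.7 -226.3   42. ]
 [ 318.4 -273.3   42. ]]
dish scene [[ 416.9 -350.6   42. ]
 [ 458.5 -303.7   42. ]
 [ 361.3 -225.7   42. ]]
caddy top [[ 412.9 -288.5   90. ]
 [ 373.2 -235.9   90. ]
 [ 332.7 -270.7   90. ]
 [ 367.3 -321.8   90. ]]
caddy scene [[ 373.9 -319.4   90. ]
 [ 422.  -283.6   90. ]
 [ 385.  -239.    90. ]]
jar lid scene [[ 386.9 -276.6  146. ]] jar top [[ 372.3 -280.   146. ]]
```

```bash
python3 - <<'E'
from h import *
im=np.load("scene0.npy");lab=cv2.cvtColor(im,cv2.COLOR_RGB2LAB).astype(float)
for n,(u,v),r,z in [("tile",(445,259),26,.008),("pink",(388,246),25,.008),("saucer",(330,279),30,.010),("cork",(257,325),32,.006),("board",(407,327),42,.012)]:
    w=lab[v-r:v+r,u-r:u+r];bg=np.median(np.r_[w[:4].reshape(-1,3),w[-4:].reshape(-1,3)],0)
    d=np.linalg.norm(w-bg,axis=2);d8=np.clip(cv2.GaussianBlur(d,(3,3),0)*3,0,255).astype(np.uint8)
    t,m=cv2.threshold(d8,0,255,cv2.THRESH_BINARY+cv2.THRESH_OTSU)
    m=cv2.morphologyEx(m,cv2.MORPH_OPEN,np.ones((3,3)))
    c=max(cv2.findContours(m,0,1)[0],key=cv2.contourArea)+np.array([u-r,v-r])
    P=cast("scene",cv2.convexHull(c).reshape(-1,2),z)[:,:2]*1000
    rc=cv2.minAreaRect(P.astype(np.float32));M=cv2.moments(P.astype(np.float32).reshape(-1,1,2))
    print(n,t,"rect",np.round(rc[0],1),np.round(rc[1],1),round(rc[2],1),"centroid",round(M["m10"]/M["m00"],1),round(M["m01"]/M["m00"],1))
o=observe();print(o["position"],proj("scene",o["position"]),proj("top",o["position"]),proj("scene",[0,0,0]),proj("top",[0,0,0]))
E
```

```text
tile 75.0 rect [386.5 290.1] [101.1 100.3] 80.6 centroid 386.8 290.7
pink 51.0 rect [340.1 149.9] [108.3  93.5] 10.9 centroid 340.4 149.8
saucer 49.0 rect [477.7   2.5] [108.6 112.2] 2.4 centroid 477.4 1.6
cork 46.0 rect [ 647.9 -156.4] [105.4 101.8] 12.7 centroid 647.6 -156.2
board 66.0 rect [648.5 173. ] [166.6 101.4] 29.3 centroid 648.7 172.8
[0.12801623 0.56008714 0.23051761] [[542.97292176 136.5349506 ]] [[ 49.71016245 370.49924395]] [[333.03412116 183.01365613]] [[322.60055811 421.17921715]]
```

```bash
r='x'; python3 -m jog '[{"tx":-0.026,"ty":0.0266,"tz":-0.0094},{"tx":-0.026,"ty":0.0266,"tz":-0.0094},{"tx":-0.026,"ty":0.0266,"tz":-0.0094},{"tx":-0.026,"ty":0.0266,"tz":-0.0094},{"tx":-0.026,"ty":0.0266,"tz":-0.0094},{"tx":-0.026,"ty":0.0266,"tz":-0.0094},{"tx":-0.026,"ty":0.0266,"tz":-0.0094},{"tx":-0.026,"ty":0.0266,"tz":-0.0094}]' 30
python3 -m jog '[{"tx":-0.026,"ty":0.0266,"tz":-0.0094},{"tx":-0.026,"ty":0.0266,"tz":-0.0094},{"tx":-0.026,"ty":0.0266,"tz":-0.0094},{"tx":-0.026,"ty":0.0266,"tz":-0.0094},{"tx":-0.026,"ty":0.0266,"tz":-0.0094},{"tx":-0.026,"ty":0.0266,"tz":-0.0094},{"tx":-0.026,"ty":0.0266,"tz":-0.0094},{"tx":-0.026,"ty":0.0266,"tz":-0.0094}]'
python3 -m jog '[{"az":0.0},{"az":0.0},{"az":0.0}]'
cat >> h.py <<'E'
def wpose():
    o=observe();M=np.eye(4);M[:3,:3]=R.from_quat(o["tool_rot"]).as_matrix();M[:3,3]=o["position"]
    return M@np.array(camera_params("wrist")["mount"])
def wcast(C,uv,z):
    K=camera_params("wrist")["intrinsics"];uv=np.atleast_2d(uv).astype(float)
    d=(uv-[K[0][2],K[1][2]])/K[0][0];th=np.linalg.norm(d,axis=1)
    v=np.c_[d/np.maximum(th,1e-9)[:,None]*np.sin(th)[:,None],np.cos(th)]@C[:3,:3].T
    return C[:3,3]+v*((z-C[2,3])/v[:,2])[:,None]
def wproj(C,P):
    K=camera_params("wrist")["intrinsics"];p=(np.atleast_2d(P)-C[:3,3])@C[:3,:3]
    rr=np.linalg.norm(p[:,:2],axis=1);th=np.arctan2(rr,p[:,2]);return p[:,:2]/rr[:,None]*th[:,None]*K[0][0]+[K[0][2],K[1][2]]
def wshot(n):
    C=wpose();im=get_image("wrist");save(n+".png",im);np.savez(n,im=im,C=C);return C,im
def tomove(xyz,yaw=None):
    "tool-frame shift (m) to world xyz, then az to yaw (tool x direction, rad)"
    o=observe();Rm=R.from_quat(o["tool_rot"]).as_matrix();s=Rm.T@(np.array(xyz)-o["position"])
    y=np.arctan2(Rm[1,0],Rm[0,0]);print("at",np.round(o["position"],4),"yaw",round(y,3),"tilt",np.round(Rm[:2,2],4),"shift",np.round(s,4),"az","" if yaw is None else np.round(y-yaw,3),"t",round(o["time"],1),"j6",round(o["joint_pos"][5],2))
E
python3 - <<'E'
from h import *
C,im=wshot("w1");tomove([.378,-.278,.36])
for n,p in dict(tile=(.378,.29,.008),saucer=(.475,.001,.004),cork=(.64,-.157,.006),board=(.638,.172,.012),egg=(.376,-.278,.19)).items(): print(n,wproj(C,p))
E
```

```text
at [0.128  0.5602 0.2306] yaw 1.346 tilt [-0.0005 -0.0013] shift [-0.7615  0.4305 -0.1284] az  t 0.1 j6 -0.12
tile [[171.88473178 420.73698769]]
saucer [[ 69.43020144 456.37050442]]
cork [[ 62.54453254 500.20877812]]
board [[178.46289883 518.27035747]]
egg [[-78.70096026 460.15421082]]schema error: expected keys tx, ty, tz, ax, ay, az, grip
schema error: expected keys tx, ty, tz, ax, ay, az, grip
schema error: expected keys tx, ty, tz, ax, ay, az, grip
```

View pics/w1.png

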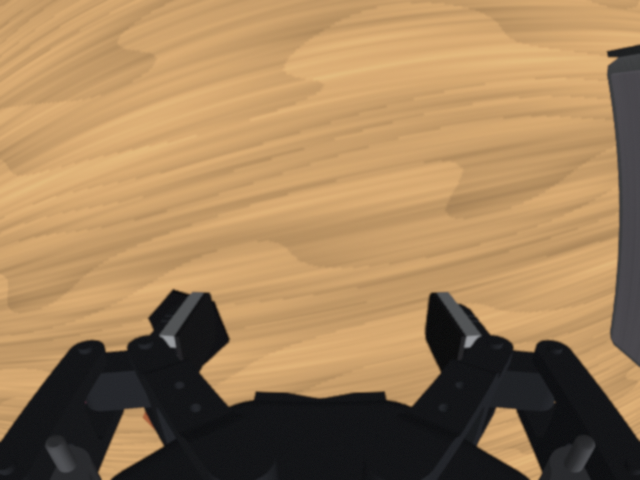

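```bash

python3 -m jog '[{"tx":-0.0218,"ty":0.0302,"tz":-0.011,"ax":0,"ay":0,"az":0,"grip":1},{"tx":-0.0218,"ty":0.0302,"tz":-0.011,"ax":0,"ay":0,"az":0,"grip":1},{"tx":-0.0218,"ty":0.0302,"tz":-0.011,"ax":0,"ay":0,"az":0,"grip":1},{"tx":-0.0218,"ty":0.0302,"tz":-0.011,"ax":0,"ay":0,"az":0,"grip":1},{"tx":-0.0218,"ty":0.0302,"tz":-0.011,"ax":0,"ay":0,"az":0,"grip":1},{"tx":-0.0218,"ty":0.0302,"tz":-0.011,"ax":0,"ay":0,"az":0,"grip":1},{"tx":-0.0218,"ty":0.0302,"tz":-0.011,"ax":0,"ay":0,"az":0,"grip":1},{"tx":-0.0218,"ty":0.0302,"tz":-0.011,"ax":0,"ay":0,"az":0,"grip":1}]' 30
python3 -m jog '[{"tx":-0.0218,"ty":0.0302,"tz":-0.011,"ax":0,"ay":0,"az":0,"grip":1},{"tx":-0.0218,"ty":0.0302,"tz":-0.011,"ax":0,"ay":0,"az":0,"grip":1},{"tx":-0.0218,"ty":0.0302,"tz":-0.011,"ax":0,"ay":0,"az":0,"grip":1},{"tx":-0.0218,"ty":0.0302,"tz":-0.011,"ax":0,"ay":0,"az":0,"grip":1},{"tx":-0.0218,"ty":0.0302,"tz":-0.011,"ax":0,"ay":0,"az":0,"grip":1},{"tx":-0.0218,"ty":0.0302,"tz":-0.011,"ax":0,"ay":0,"az":0,"grip":1},{"tx":-0.0218,"ty":0.0302,"tz":-0.011,"ax":0,"ay":0,"az":0,"grip":1},{"tx":-0.0218,"ty":0.0302,"tz":-0.011,"ax":0,"ay":0,"az":0,"grip":1}]'
python3 -m jog '[{"tx":-0.0218,"ty":0.0302,"tz":-0.011,"ax":0,"ay":0,"az":0,"grip":1},{"tx":-0.0218,"ty":0.0302,"tz":-0.011,"ax":0,"ay":0,"az":0,"grip":1},{"tx":-0.0218,"ty":0.0302,"tz":-0.011,"ax":0,"ay":0,"az":0,"grip":1},{"tx":-0.0218,"ty":0.0302,"tz":-0.011,"ax":0,"ay":0,"az":0,"grip":1},{"tx":0,"ty":0,"tz":0,"ax":0,"ay":0,"az":0,"grip":1},{"tx":0,"ty":0,"tz":0,"ax":0,"ay":0,"az":0,"grip":1},{"tx":0,"ty":0,"tz":0,"ax":0,"ay":0,"az":0,"grip":1}]'
python3 - <<'E'
from h import *
C,im=wshot("w2");tomove([.378,-.278,.36])
for n,p in dict(tile=(.378,.29,.008),saucer=(.475,.001,.004),cork=(.64,-.157,.006),board=(.638,.172,.012),egg=(.376,-.278,.19)).items(): print(n,wproj(C,p))
E
```

```text
time: 0.95
position: [0.3254, 0.3353, 0.3196]
tool_rot: [0.782, 0.623, -0.0, -0.0]
ft_force: [1.2, 0.6, -0.3]
finger_gap: 0.0856
time: 1.75
position: [0.5221, 0.1115, 0.4075]
tool_rot: [0.782, 0.623, -0.0, -0.0]
ft_force: [0.3, -0.3, 0.7]
finger_gap: 0.0854
time: 2.45
position: [0.619, 0.0017, 0.451]
tool_rot: [0.782, 0.624, -0.0, -0.001]
ft_force: [-0.2, 0.2, 1.1]
finger_gap: 0.0857
at [0.6189 0.0019 0.4513] yaw 1.347 tilt [-0.0008  0.0006] shift [-0.3264 -0.1727  0.0913] az  t 2.5 j6 -1.46
tile [[456.70307842   6.71578117]]
saucer [[297.74300753  90.93243758]]
cork [[227.69880163 213.55439689]]
board [[424.69344272 168.95224704]]
egg [[61.9440152  70.78562449]]
```

View pics/w2.png

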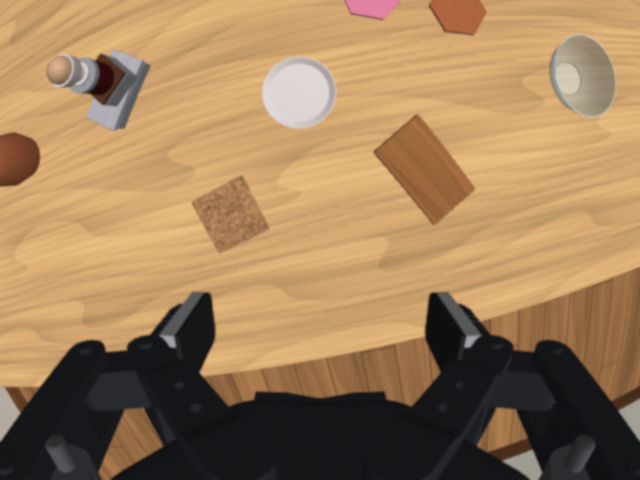

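```bash
cat >> h.py <<'E'
def blob(im,u,v,r,lo=None):
    lab=cv2.cvtColor(im,cv2.COLOR_RGB2LAB).astype(float);y0,x0=max(v-r,0),max(u-r,0)
    w=lab[y0:v+r,x0:u+r];bg=np.median(np.r_[w[-4:].reshape(-1,3),w[:,:3].reshape(-1,3),w[:,-3:].reshape(-1,3)],0)
    d=np.linalg.norm(w-bg,axis=2);d8=np.clip(cv2.GaussianBlur(d,(3,3),0)*3,0,255).astype(np.uint8)
    m=cv2.threshold(d8,0,255,cv2.THRESH_BINARY+cv2.THRESH_OTSU)[1];m=cv2.morphologyEx(m,cv2.MORPH_OPEN,np.ones((3,3)))
    return (max(cv2.findContours(m,0,1)[0],key=cv2.contourArea)+np.array([x0,y0])).reshape(-1,2)
def rep(n,P):
    P=(P[:,:2]*1000).astype(np.float32);rc=cv2.minAreaRect(P);M=cv2.moments(cv2.convexHull(P))
    print(n,"rect",np.round(rc[0],1),np.round(rc[1],1),round(rc[2],1),"centroid",round(M["m10"]/M["m00"],1),round(M["m01"]/M["m00"],1))
E
python3 - <<'E'
from h import *
d=np.load("w2.npz");im,C=d["im"],d["C"]
for n,(u,v),r,z in [("tile",(458,10),40,.008),("saucer",(299,92),44,.010),("cork",(231,214),46,.006),("board",(424,169),60,.012)]: rep(n,wcast(C,blob(im,u,v,r),z))
for z in(.19,.196): print("egg",wcast(C,(61,70),z))
E
```

```text
tile rect [397.2 289.3] [103.5  64.6] 86.3 centroid 393.0 289.4
saucer rect [477.    1.7] [113.5 112.1] 76.5 centroid 477.1 1.6
cork rect [ 643.5 -154.3] [101.5 100.7] 12.5 centroid 643.1 -154.3
board rect [640.5 173.8] [161.5  96.4] 28.9 centroid 640.4 173.5
egg [[ 0.37426689 -0.27937312  0.19      ]]
egg [[ 0.37691854 -0.27495875  0.196     ]]
```

```bash

python3 -m jog '[{"tx":-0.0272,"ty":-0.0144,"tz":0.0076,"ax":0,"ay":0,"az":0,"grip":1},{"tx":-0.0272,"ty":-0.0144,"tz":0.0076,"ax":0,"ay":0,"az":0,"grip":1},{"tx":-0.0272,"ty":-0.0144,"tz":0.0076,"ax":0,"ay":0,"az":0,"grip":1},{"tx":-0.0272,"ty":-0.0144,"tz":0.0076,"ax":0,"ay":0,"az":0,"grip":1},{"tx":-0.0272,"ty":-0.0144,"tz":0.0076,"ax":0,"ay":0,"az":0,"grip":1},{"tx":-0.0272,"ty":-0.0144,"tz":0.0076,"ax":0,"ay":0,"az":0,"grip":1},{"tx":-0.0272,"ty":-0.0144,"tz":0.0076,"ax":0,"ay":0,"az":0,"grip":1},{"tx":-0.0272,"ty":-0.0144,"tz":0.0076,"ax":0,"ay":0,"az":0,"grip":1}]' 30
python3 -m jog '[{"tx":-0.0272,"ty":-0.0144,"tz":0.0076,"ax":0,"ay":0,"az":0,"grip":1},{"tx":-0.0272,"ty":-0.0144,"tz":0.0076,"ax":0,"ay":0,"az":0,"grip":1},{"tx":-0.0272,"ty":-0.0144,"tz":0.0076,"ax":0,"ay":0,"az":0,"grip":1},{"tx":-0.0272,"ty":-0.0144,"tz":0.0076,"ax":0,"ay":0,"az":0,"grip":1},{"tx":0,"ty":0,"tz":0,"ax":0,"ay":0,"az":0.139,"grip":1},{"tx":0,"ty":0,"tz":0,"ax":0,"ay":0,"az":0.139,"grip":1},{"tx":0,"ty":0,"tz":0,"ax":0,"ay":0,"az":0.139,"grip":1},{"tx":0,"ty":0,"tz":0,"ax":0,"ay":0,"az":0.139,"grip":1}]'
python3 -m jog '[{"tx":0,"ty":0,"tz":0,"ax":0,"ay":0,"az":0.141,"grip":1},{"tx":0,"ty":0,"tz":0,"ax":0,"ay":0,"az":0,"grip":1},{"tx":0,"ty":0,"tz":0,"ax":0,"ay":0,"az":0,"grip":1}]'
python3 - <<'E'
from h import *
C,im=wshot("w3");tomove([.377,-.278,.157],.65)
print(wproj(C,(.377,-.278,.192)))
E
```

```text
time: 3.3
position: [0.4574, -0.1848, 0.3905]
tool_rot: [0.781, 0.624, 0.0, 0.0]
ft_force: [0.6, 0.3, 0.1]
finger_gap: 0.0853
time: 4.1
position: [0.3782, -0.2773, 0.3603]
tool_rot: [0.924, 0.383, 0.0, 0.0]
ft_force: [-0.3, -0.9, -0.1]
finger_gap: 0.0854
time: 4.4
position: [0.3785, -0.2777, 0.3603]
tool_rot: [0.947, 0.321, 0.0, 0.0]
ft_force: [-0.3, 0.8, -0.5]
finger_gap: 0.0855
at [ 0.3785 -0.278   0.3603] yaw 0.652 tilt [ 0.0003 -0.0001] shift [-0.0012 -0.0009  0.2033] az 0.002 t 4.5 j6 -1.43
[[317.21312275 215.77258442]]
```

View pics/w3.png

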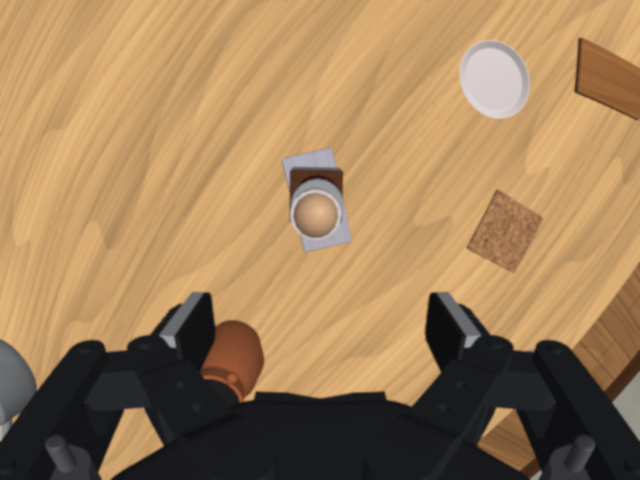

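```bash

python3 -m jog '[{"tx":-0.001,"ty":-0.002,"tz":0.035,"ax":0,"ay":0,"az":0,"grip":1},{"tx":0,"ty":0,"tz":0.04,"ax":0,"ay":0,"az":0,"grip":1},{"tx":0,"ty":0,"tz":0.04,"ax":0,"ay":0,"az":0,"grip":1},{"tx":0,"ty":0,"tz":0.035,"ax":0,"ay":0,"az":0,"grip":1},{"tx":0,"ty":0,"tz":0.03,"ax":0,"ay":0,"az":0,"grip":1},{"tx":0,"ty":0,"tz":0.015,"ax":0,"ay":0,"az":0,"grip":1},{"tx":0,"ty":0,"tz":0.008,"ax":0,"ay":0,"az":0,"grip":1},{"tx":0,"ty":0,"tz":0,"ax":0,"ay":0,"az":0,"grip":1}]' 25
python3 -m jog '[{"tx":0,"ty":0,"tz":0,"ax":0,"ay":0,"az":0,"grip":0.7},{"tx":0,"ty":0,"tz":0,"ax":0,"ay":0,"az":0,"grip":0.7},{"tx":0,"ty":0,"tz":0,"ax":0,"ay":0,"az":0,"grip":0.7}]'
python3 - <<'E'
from h import *
C,im=wshot("w4");tomove([.377,-.278,.157],.65);print(observe()["finger_gap"])
s=get_image("scene");np.save("s4.npy",s);can=np.zeros((480,800,3),np.uint8);can[:,:480]=cv2.resize(im[130:430,170:470],(480,480));can[:,480:]=cv2.resize(s[160:280,170:250],(320,480),interpolation=2);save("c4.png",can)
E
```

```text
time: 5.25
position: [0.3763, -0.2773, 0.1564]
tool_rot: [0.948, 0.319, -0.0, -0.001]
ft_force: [0.0, 0.2, -0.9]
finger_gap: 0.0852
time: 5.55
position: [0.3771, -0.2783, 0.158]
tool_rot: [0.948, 0.319, 0.001, 0.001]
ft_force: [1.0, 0.4, 0.2]
finger_gap: 0.0595
at [ 0.377  -0.2781  0.1579] yaw 0.649 tilt [ 0.0013 -0.0012] shift [ 0.0001 -0.0001  0.0009] az -0.001 t 5.6 j6 -1.43
0.060226752395277264
```

View pics/c4.png

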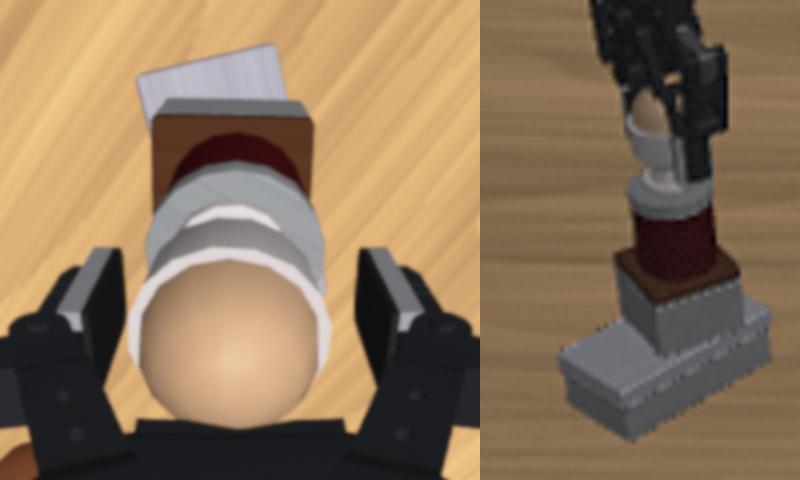

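```bash

python3 -m jog '[{"tx":-0.002,"ty":-0.002,"tz":0,"ax":0,"ay":0,"az":0,"grip":0.65},{"tx":0,"ty":0,"tz":0,"ax":0,"ay":0,"az":0,"grip":0.55},{"tx":0,"ty":0,"tz":0,"ax":0,"ay":0,"az":0,"grip":0.5},{"tx":0,"ty":0,"tz":0,"ax":0,"ay":0,"az":0,"grip":0.4},{"tx":0,"ty":0,"tz":0,"ax":0,"ay":0,"az":0,"grip":0.3},{"tx":0,"ty":0,"tz":0,"ax":0,"ay":0,"az":0,"grip":0.3},{"tx":0,"ty":0,"tz":0,"ax":0,"ay":0,"az":0,"grip":0.3}]' 30
python3 -m jog '[{"tx":0,"ty":0,"tz":-0.004,"ax":0,"ay":0,"az":0,"grip":0.3},{"tx":0,"ty":0,"tz":-0.01,"ax":0,"ay":0,"az":0,"grip":0.3},{"tx":0,"ty":0,"tz":-0.02,"ax":0,"ay":0,"az":0,"grip":0.3},{"tx":0,"ty":0,"tz":-0.016,"ax":0,"ay":0,"az":0,"grip":0.3},{"tx":0,"ty":0,"tz":0,"ax":0,"ay":0,"az":0,"grip":0.3}]'
python3 - <<'E'
from h import *
C,im=wshot("w5");tomove([.38,.2915,.25],.65)
s=get_image("scene");t=get_image("top");np.savez("s5",s=s,t=t);can=np.zeros((480,800,3),np.uint8);can[:,:480]=cv2.resize(im[130:430,170:470],(480,480));can[:,480:]=cv2.resize(s[140:260,170:250],(320,480),interpolation=2);save("c5.png",can)
E
```

```text
time: 6.35
position: [0.3737, -0.2775, 0.1574]
tool_rot: [0.948, 0.319, -0.0, 0.0]
ft_force: [-3.5, 1.1, 4.7]
finger_gap: 0.0422
time: 6.85
position: [0.3752, -0.2786, 0.2094]
tool_rot: [0.948, 0.319, 0.001, 0.002]
ft_force: [-0.6, -0.2, -0.6]
finger_gap: 0.0424
at [ 0.3745 -0.2779  0.208 ] yaw 0.649 tilt [ 0.0022 -0.0017] shift [ 0.3486 -0.4502 -0.0429] az -0.001 t 6.9 j6 -1.44
```

View pics/c5.png

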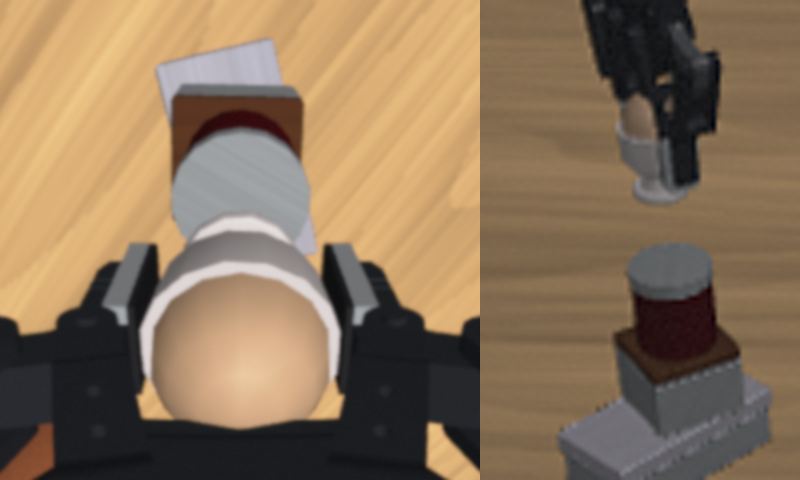

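```bash

python3 -m jog '[{"tx":0.008,"ty":-0.01,"tz":-0.01,"ax":0,"ay":0,"az":0,"grip":0.3},{"tx":0.016,"ty":-0.02,"tz":-0.01,"ax":0,"ay":0,"az":0,"grip":0.3},{"tx":0.0218,"ty":-0.0281,"tz":-0.01,"ax":0,"ay":0,"az":0,"grip":0.3},{"tx":0.0218,"ty":-0.0281,"tz":-0.01,"ax":0,"ay":0,"az":0,"grip":0.3},{"tx":0.0218,"ty":-0.0281,"tz":-0.002,"ax":0,"ay":0,"az":0,"grip":0.3},{"tx":0.0218,"ty":-0.0281,"tz":0,"ax":0,"ay":0,"az":0,"grip":0.3},{"tx":0.0218,"ty":-0.0281,"tz":0,"ax":0,"ay":0,"az":0,"grip":0.3},{"tx":0.0218,"ty":-0.0281,"tz":0,"ax":0,"ay":0,"az":0,"grip":0.3}]' 30
python3 -m jog '[{"tx":0.0218,"ty":-0.0281,"tz":0,"ax":0,"ay":0,"az":0,"grip":0.3},{"tx":0.0218,"ty":-0.0281,"tz":0,"ax":0,"ay":0,"az":0,"grip":0.3},{"tx":0.0218,"ty":-0.0281,"tz":0,"ax":0,"ay":0,"az":0,"grip":0.3},{"tx":0.0218,"ty":-0.0281,"tz":0,"ax":0,"ay":0,"az":0,"grip":0.3},{"tx":0.0218,"ty":-0.0281,"tz":0,"ax":0,"ay":0,"az":0,"grip":0.3},{"tx":0.0218,"ty":-0.0281,"tz":0,"ax":0,"ay":0,"az":0,"grip":0.3},{"tx":0.0218,"ty":-0.0281,"tz":0,"ax":0,"ay":0,"az":0,"grip":0.3},{"tx":0.016,"ty":-0.02,"tz":0,"ax":0,"ay":0,"az":0,"grip":0.3}]'
python3 -m jog '[{"tx":0.008,"ty":-0.01,"tz":0,"ax":0,"ay":0,"az":0,"grip":0.3},{"tx":0,"ty":0,"tz":0,"ax":0,"ay":0,"az":0,"grip":0.3},{"tx":0,"ty":0,"tz":0,"ax":0,"ay":0,"az":0,"grip":0.3}]'
python3 - <<'E'
from h import *
C,im=wshot("w6");tomove([.38,.2915,.1],.65)
print(wproj(C,(.38,.2915,.008)))
t=get_image("top");np.save("t6.npy",t)
lab=cv2.cvtColor(im,cv2.COLOR_RGB2HSV);print(lab[[200,210,220,230],[320]*4])
E
```

```text
time: 7.8
position: [0.376, -0.0234, 0.2491]
tool_rot: [0.948, 0.319, -0.0, -0.0]
ft_force: [0.8, -0.0, -1.3]
finger_gap: 0.0427
time: 8.6
position: [0.3789, 0.2514, 0.249]
tool_rot: [0.948, 0.32, -0.0, -0.001]
ft_force: [-0.5, -1.1, -1.6]
finger_gap: 0.0428
time: 8.9
position: [0.3802, 0.2609, 0.2489]
tool_rot: [0.948, 0.319, -0.001, 0.001]
ft_force: [0.3, 0.3, -0.8]
finger_gap: 0.0424
at [0.3803 0.2606 0.249 ] yaw 0.648 tilt [-0.0006 -0.0011] shift [ 0.0186 -0.0249  0.1489] az -0.002 t 8.9 j6 -0.2
[[337.05423171 178.4160919 ]]
[[ 10 161 184]
 [ 10 162 184]
 [ 17 118 221]
 [ 17 118 212]]
```

View pics/w6.png

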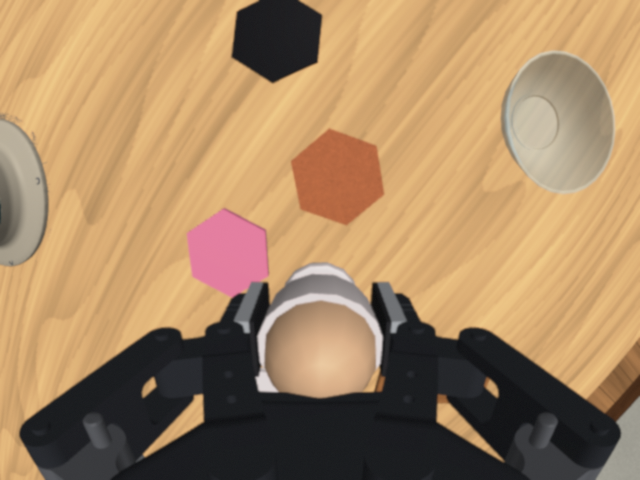

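```bash
python3 - <<'E'
from h import *
d=np.load("w6.npz");im,C=d["im"],d["C"]
P=wcast(C,blob(im,338,176,58),.008);rep("tile",P)
M=cv2.moments(cv2.convexHull((P[:,:2]*1e3).astype(np.float32)));x,y=M["m10"]/M["m00"]/1e3,M["m01"]/M["m00"]/1e3
tomove([x,y,.0195],.65)
im,C=np.load("w5.npz")["im"],np.load("w5.npz")["C"]
E
```

```text
tile rect [380.2 292.7] [ 90.1 101.2] 47.8 centroid 379.8 292.9
at [0.3805 0.2605 0.2491] yaw 0.648 tilt [-0.0003 -0.0008] shift [ 0.0191 -0.0264  0.2295] az -0.002 t 9.0 j6 -0.2
```

Size matches (90 × 101). Descend, pausing just above.

```bash

python3 -m jog '[{"tx":0.010,"ty":-0.0132,"tz":0.02,"ax":0,"ay":0,"az":0,"grip":0.3},{"tx":0.0091,"ty":-0.0132,"tz":0.035,"ax":0,"ay":0,"az":0,"grip":0.3},{"tx":0,"ty":0,"tz":0.04,"ax":0,"ay":0,"az":0,"grip":0.3},{"tx":0,"ty":0,"tz":0.04,"ax":0,"ay":0,"az":0,"grip":0.3},{"tx":0,"ty":0,"tz":0.04,"ax":0,"ay":0,"az":0,"grip":0.3},{"tx":0,"ty":0,"tz":0.03,"ax":0,"ay":0,"az":0,"grip":0.3},{"tx":0,"ty":0,"tz":0.016,"ax":0,"ay":0,"az":0,"grip":0.3},{"tx":0,"ty":0,"tz":0.003,"ax":0,"ay":0,"az":0,"grip":0.3}]' 30
python3 -m jog '[{"tx":0,"ty":0,"tz":0.003,"ax":0,"ay":0,"az":0,"grip":0.3},{"tx":0,"ty":0,"tz":0,"ax":0,"ay":0,"az":0,"grip":0.3},{"tx":0,"ty":0,"tz":0,"ax":0,"ay":0,"az":0,"grip":0.3}]'
```

```text
time: 9.8
position: [0.3789, 0.2924, 0.0234]
tool_rot: [0.948, 0.318, -0.002, 0.001]
ft_force: [-0.4, -0.6, -0.5]
finger_gap: 0.0427
time: 10.1
position: [0.381, 0.2946, 0.0232]
tool_rot: [0.948, 0.319, 0.001, -0.0]
ft_force: [0.7, -0.4, -1.2]
finger_gap: 0.0425
```

```bash

python3 -m jog '[{"tx":0,"ty":0,"tz":0.002,"ax":0,"ay":0,"az":0,"grip":0.3},{"tx":0,"ty":0,"tz":0,"ax":0,"ay":0,"az":0,"grip":0.3},{"tx":0,"ty":0,"tz":0,"ax":0,"ay":0,"az":0,"grip":0.3}]'
python3 -m jog '[{"tx":0,"ty":0,"tz":0.001,"ax":0,"ay":0,"az":0,"grip":0.3},{"tx":0,"ty":0,"tz":0,"ax":0,"ay":0,"az":0,"grip":0.3},{"tx":0,"ty":0,"tz":0,"ax":0,"ay":0,"az":0,"grip":0.3}]'
```

```text
time: 10.4
position: [0.3801, 0.2944, 0.0204]
tool_rot: [0.948, 0.319, 0.0, -0.0]
ft_force: [0.5, -0.1, -1.5]
finger_gap: 0.0424
time: 10.7
position: [0.3802, 0.2945, 0.0194]
tool_rot: [0.948, 0.319, 0.0, -0.0]
ft_force: [-0.4, -0.1, 2.7]
finger_gap: 0.0427
```

```bash

python3 -m jog '[{"tx":0,"ty":0,"tz":0,"ax":0,"ay":0,"az":0,"grip":0.55},{"tx":0,"ty":0,"tz":0,"ax":0,"ay":0,"az":0,"grip":0.65},{"tx":0,"ty":0,"tz":0,"ax":0,"ay":0,"az":0,"grip":0.75},{"tx":0,"ty":0,"tz":0,"ax":0,"ay":0,"az":0,"grip":0.8},{"tx":0,"ty":0,"tz":-0.02,"ax":0,"ay":0,"az":0,"grip":0.8},{"tx":0,"ty":0,"tz":-0.045,"ax":0,"ay":0,"az":0,"grip":0.8},{"tx":0,"ty":0,"tz":-0.045,"ax":0,"ay":0,"az":0,"grip":1},{"tx":0,"ty":0,"tz":-0.045,"ax":0,"ay":0,"az":0,"grip":1}]' 30
python3 -m jog '[{"tx":-0.012,"ty":0.016,"tz":-0.04,"ax":0,"ay":0,"az":0,"grip":1},{"tx":-0.0234,"ty":0.0312,"tz":-0.02,"ax":0,"ay":0,"az":0,"grip":1},{"tx":-0.0234,"ty":0.0312,"tz":-0.016,"ax":0,"ay":0,"az":0,"grip":1},{"tx":-0.0234,"ty":0.0312,"tz":-0.01,"ax":0,"ay":0,"az":0,"grip":1},{"tx":-0.0234,"ty":0.0312,"tz":-0.01,"ax":0,"ay":0,"az":0,"grip":1},{"tx":-0.0234,"ty":0.0312,"tz":-0.01,"ax":0,"ay":0,"az":0,"grip":1},{"tx":-0.0234,"ty":0.0312,"tz":0,"ax":0,"ay":0,"az":0,"grip":1},{"tx":-0.0234,"ty":0.0312,"tz":0,"ax":0,"ay":0,"az":0,"grip":1}]'
python3 -m jog '[{"tx":-0.0234,"ty":0.0312,"tz":0,"ax":0,"ay":0,"az":0,"grip":1},{"tx":-0.0234,"ty":0.0312,"tz":0,"ax":0,"ay":0,"az":0,"grip":1},{"tx":-0.0234,"ty":0.0312,"tz":0,"ax":0,"ay":0,"az":0,"grip":1},{"tx":-0.0234,"ty":0.0312,"tz":0,"ax":0,"ay":0,"az":0,"grip":1},{"tx":-0.0234,"ty":0.0312,"tz":0,"ax":0,"ay":0,"az":0,"grip":1},{"tx":-0.0234,"ty":0.0312,"tz":0,"ax":0,"ay":0,"az":0,"grip":1},{"tx":-0.0234,"ty":0.0312,"tz":0,"ax":0,"ay":0,"az":0,"grip":1},{"tx":-0.0234,"ty":0.0312,"tz":0,"ax":0,"ay":0,"az":0,"grip":1}]'
python3 - <<'E'
from h import *
tomove([.376,-.278,.3])
E
```

```text
time: 11.5
position: [0.3796, 0.2941, 0.1756]
tool_rot: [0.948, 0.319, -0.0, 0.0]
ft_force: [0.0, 0.2, 0.3]
finger_gap: 0.085
time: 12.3
position: [0.3814, -0.0002, 0.2805]
tool_rot: [0.948, 0.319, 0.001, 0.0]
ft_force: [0.1, 0.5, -0.5]
finger_gap: 0.085
time: 13.1
position: [0.3829, -0.3122, 0.2799]
tool_rot: [0.948, 0.319, 0.0, -0.0]
ft_force: [0.1, -0.1, -0.2]
finger_gap: 0.0857
at [ 0.3829 -0.3122  0.2799] yaw 0.649 tilt [0.0001 0.0004] shift [ 0.0152 -0.0315 -0.0201] az  t 13.1 j6 -1.47
```

```bash

python3 -m jog '[{"tx":0,"ty":0,"tz":0,"ax":0,"ay":0,"az":0,"grip":1},{"tx":0,"ty":0,"tz":0,"ax":0,"ay":0,"az":0,"grip":1}]'
python3 - <<'E'
from h import *
C,im=wshot("w7");tomove([.376,-.278,.3]);t=get_image("top");s=get_image("scene")
print(wproj(C,(.376,-.278,.146)),wproj(C,(.376,-.278,.09)))
can=np.zeros((480,800,3),np.uint8);can[:,:480]=cv2.resize(im[90:330,200:440],(480,480));can[:240,480:]=cv2.resize(t[226:306,170:277],(320,240),interpolation=2);can[240:,480:]=cv2.resize(s[210:290,390:497],(320,240),interpolation=2);save("c7.png",can)
E
```

```text
time: 13.3
position: [0.383, -0.311, 0.2794]
tool_rot: [0.948, 0.318, -0.0, -0.001]
ft_force: [-0.2, 0.3, -0.5]
finger_gap: 0.0851
at [ 0.383  -0.3101  0.2796] yaw 0.648 tilt [-0.0007  0.0017] shift [ 0.0138 -0.0299 -0.0203] az  t 13.3 j6 -1.47
[[337.78195658 187.35884894]] [[334.77280218 178.84353238]]
```

View pics/c7.png

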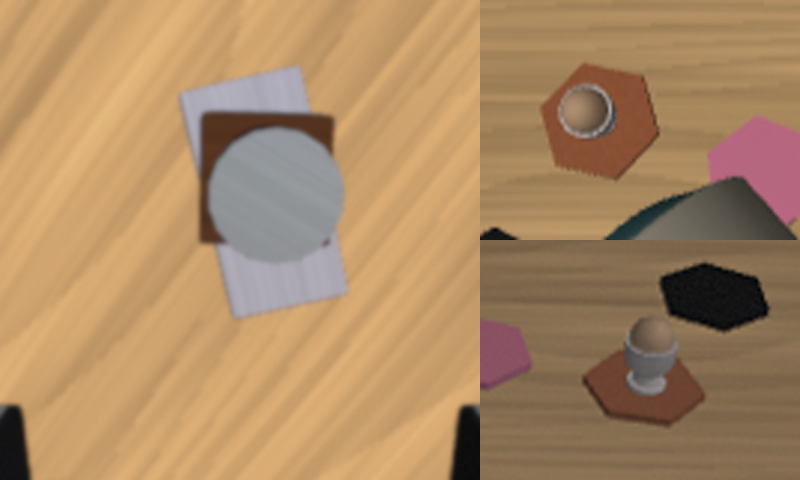

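```bash

python3 -m jog '[{"tx":0.007,"ty":-0.015,"tz":0.005,"ax":0,"ay":0,"az":0,"grip":1},{"tx":0.0066,"ty":-0.015,"tz":0.015,"ax":0,"ay":0,"az":0,"grip":1},{"tx":0,"ty":0,"tz":0.035,"ax":0,"ay":0,"az":0,"grip":1},{"tx":0,"ty":0,"tz":0.04,"ax":0,"ay":0,"az":0,"grip":1},{"tx":0,"ty":0,"tz":0.04,"ax":0,"ay":0,"az":0,"grip":1},{"tx":0,"ty":0,"tz":0.03,"ax":0,"ay":0,"az":0,"grip":1},{"tx":0,"ty":0,"tz":0.014,"ax":0,"ay":0,"az":0,"grip":1},{"tx":0,"ty":0,"tz":0.004,"ax":0,"ay":0,"az":0,"grip":1}]' 50
python3 -m jog '[{"tx":0,"ty":0,"tz":0,"ax":0,"ay":0,"az":0,"grip":0.8},{"tx":0,"ty":0,"tz":0,"ax":0,"ay":0,"az":0,"grip":0.7},{"tx":0,"ty":0,"tz":0,"ax":0,"ay":0,"az":0,"grip":0.65},{"tx":0,"ty":0,"tz":0,"ax":0,"ay":0,"az":0,"grip":0.6},{"tx":0,"ty":0,"tz":0,"ax":0,"ay":0,"az":0,"grip":0.5},{"tx":0,"ty":0,"tz":0,"ax":0,"ay":0,"az":0,"grip":0.4},{"tx":0,"ty":0,"tz":0,"ax":0,"ay":0,"az":0,"grip":0.4}]'
python3 - <<'E'
from h import *
tomove([.376,-.278,.097]);print(observe()["finger_gap"],observe()["ft_force"])
E
```

```text
time: 14.25
position: [0.3752, -0.2763, 0.0957]
tool_rot: [0.948, 0.32, -0.001, -0.002]
ft_force: [-0.4, -0.1, 0.9]
finger_gap: 0.0855
time: 14.95
position: [0.3764, -0.2794, 0.0984]
tool_rot: [0.948, 0.319, 0.0, 0.001]
ft_force: [-1.3, -1.2, 7.1]
finger_gap: 0.0497
at [ 0.3764 -0.2794  0.0984] yaw 0.649 tilt [ 0.0013 -0.002 ] shift [ 0.0005 -0.0014  0.0014] az  t 14.9 j6 -1.44
0.04969397429858099 [-1.25594542 -1.18536808  7.11261115]
```

```bash

python3 -m jog '[{"tx":0,"ty":0,"tz":-0.004,"ax":0,"ay":0,"az":0,"grip":0.4},{"tx":0,"ty":0,"tz":-0.01,"ax":0,"ay":0,"az":0,"grip":0.4},{"tx":0,"ty":0,"tz":-0.02,"ax":0,"ay":0,"az":0,"grip":0.4},{"tx":0,"ty":0,"tz":-0.03,"ax":0,"ay":0,"az":0,"grip":0.4},{"tx":0,"ty":0,"tz":-0.03,"ax":0,"ay":0,"az":0,"grip":0.4},{"tx":0,"ty":0,"tz":-0.015,"ax":0,"ay":0,"az":0,"grip":0.4},{"tx":0,"ty":0,"tz":0,"ax":0,"ay":0,"az":0,"grip":0.4}]'
python3 - <<'E'
from h import *
o=observe();print(o["finger_gap"],o["ft_force"]);tomove([.476,.0015,.1])
C,im=wshot("w8")
E
```

```text
time: 15.65
position: [0.3773, -0.2796, 0.2088]
tool_rot: [0.948, 0.319, 0.001, 0.003]
ft_force: [0.6, -0.5, -2.8]
finger_gap: 0.0495
0.0494848634403769 [ 0.61428172 -0.47658263 -2.82247124]
at [ 0.3773 -0.2796  0.2088] yaw 0.649 tilt [ 0.0043 -0.004 ] shift [ 0.2485 -0.1649  0.1081] az  t 15.7 j6 -1.44
```

View pics/w8.png

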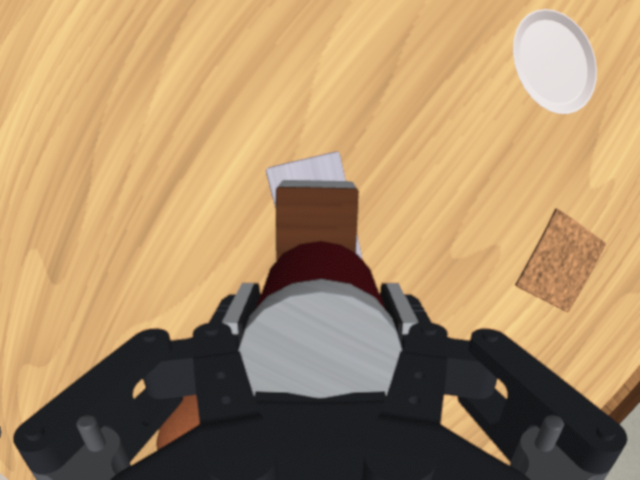

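```bash

python3 -m jog '[{"tx":0.0125,"ty":-0.0083,"tz":0,"ax":0,"ay":0,"az":0,"grip":0.4},{"tx":0.0265,"ty":-0.0176,"tz":0,"ax":0,"ay":0,"az":0,"grip":0.4},{"tx":0.032,"ty":-0.0212,"tz":0,"ax":0,"ay":0,"az":0,"grip":0.4},{"tx":0.032,"ty":-0.0212,"tz":0,"ax":0,"ay":0,"az":0,"grip":0.4},{"tx":0.032,"ty":-0.0212,"tz":0,"ax":0,"ay":0,"az":0,"grip":0.4},{"tx":0.032,"ty":-0.0212,"tz":0,"ax":0,"ay":0,"az":0,"grip":0.4},{"tx":0.032,"ty":-0.0212,"tz":0,"ax":0,"ay":0,"az":0,"grip":0.4},{"tx":0.0265,"ty":-0.0176,"tz":0.01,"ax":0,"ay":0,"az":0,"grip":0.4}]'
python3 -m jog '[{"tx":0.016,"ty":-0.0104,"tz":0.025,"ax":0,"ay":0,"az":0,"grip":0.4},{"tx":0.007,"ty":-0.005,"tz":0.035,"ax":0,"ay":0,"az":0,"grip":0.4},{"tx":0,"ty":0,"tz":0.035,"ax":0,"ay":0,"az":0,"grip":0.4},{"tx":0,"ty":0,"tz":0.03,"ax":0,"ay":0,"az":0,"grip":0.4},{"tx":0,"ty":0,"tz":0.02,"ax":0,"ay":0,"az":0,"grip":0.4},{"tx":0,"ty":0,"tz":0,"ax":0,"ay":0,"az":0,"grip":0.4},{"tx":0,"ty":0,"tz":0,"ax":0,"ay":0,"az":0,"grip":0.4}]'
python3 - <<'E'
from h import *
o=observe();print(o["finger_gap"],o["ft_force"]);tomove([.476,.0015,.012])
E
```

```text
time: 16.5
position: [0.4654, -0.0201, 0.1956]
tool_rot: [0.948, 0.319, 0.0, -0.001]
ft_force: [0.6, -0.6, -1.3]
finger_gap: 0.05
time: 17.2
position: [0.4735, 0.0037, 0.0505]
tool_rot: [0.948, 0.319, -0.001, -0.001]
ft_force: [0.3, -0.5, -2.3]
finger_gap: 0.0493
0.049308521003127555 [ 0.32872967 -0.47515074 -2.30290249]
at [0.4735 0.0037 0.0505] yaw 0.649 tilt [-0.0024  0.0007] shift [0.0007 0.0034 0.0385] az  t 17.2 j6 -0.79
```

```bash

python3 -m jog '[{"tx":0.0007,"ty":0.003,"tz":0.015,"ax":0,"ay":0,"az":0,"grip":0.4},{"tx":0,"ty":0,"tz":0.012,"ax":0,"ay":0,"az":0,"grip":0.4},{"tx":0,"ty":0,"tz":0.005,"ax":0,"ay":0,"az":0,"grip":0.4},{"tx":0,"ty":0,"tz":0.002,"ax":0,"ay":0,"az":0,"grip":0.4},{"tx":0,"ty":0,"tz":0,"ax":0,"ay":0,"az":0,"grip":0.4},{"tx":0,"ty":0,"tz":0,"ax":0,"ay":0,"az":0,"grip":0.4}]'
python3 -m jog '[{"tx":0,"ty":0,"tz":0.002,"ax":0,"ay":0,"az":0,"grip":0.4},{"tx":0,"ty":0,"tz":0,"ax":0,"ay":0,"az":0,"grip":0.4},{"tx":0,"ty":0,"tz":0,"ax":0,"ay":0,"az":0,"grip":0.4}]'
python3 -m jog '[{"tx":0,"ty":0,"tz":0.001,"ax":0,"ay":0,"az":0,"grip":0.4},{"tx":0,"ty":0,"tz":0,"ax":0,"ay":0,"az":0,"grip":0.4},{"tx":0,"ty":0,"tz":0,"ax":0,"ay":0,"az":0,"grip":0.4}]'
```

```text
time: 17.8
position: [0.4773, 0.001, 0.0178]
tool_rot: [0.948, 0.319, 0.001, 0.0]
ft_force: [-0.1, 0.5, -2.4]
finger_gap: 0.0497
time: 18.1
position: [0.4768, 0.001, 0.0152]
tool_rot: [0.948, 0.319, 0.0, -0.0]
ft_force: [0.1, -0.1, -2.4]
finger_gap: 0.0497
time: 18.4
position: [0.4767, 0.001, 0.0141]
tool_rot: [0.948, 0.319, -0.0, -0.0]
ft_force: [-0.2, -0.4, -3.1]
finger_gap: 0.0492
```

```bash
for i in 1 ; do :; done
python3 -m jog '[{"tx":0,"ty":0,"tz":0.001,"ax":0,"ay":0,"az":0,"grip":0.4},{"tx":0,"ty":0,"tz":0,"ax":0,"ay":0,"az":0,"grip":0.4},{"tx":0,"ty":0,"tz":0,"ax":0,"ay":0,"az":0,"grip":0.4}]'
python3 -m jog '[{"tx":0,"ty":0,"tz":0.001,"ax":0,"ay":0,"az":0,"grip":0.4},{"tx":0,"ty":0,"tz":0,"ax":0,"ay":0,"az":0,"grip":0.4},{"tx":0,"ty":0,"tz":0,"ax":0,"ay":0,"az":0,"grip":0.4}]'
```

```text
time: 18.7
position: [0.4767, 0.001, 0.013]
tool_rot: [0.948, 0.319, -0.0, -0.0]
ft_force: [0.3, -0.1, -2.4]
finger_gap: 0.0491
time: 19.0
position: [0.4768, 0.001, 0.0125]
tool_rot: [0.948, 0.319, 0.0, 0.0]
ft_force: [-3.1, -0.4, 4.7]
finger_gap: 0.0497
```

```bash

python3 -m jog '[{"tx":0,"ty":0,"tz":0,"ax":0,"ay":0,"az":0,"grip":0.62},{"tx":0,"ty":0,"tz":0,"ax":0,"ay":0,"az":0,"grip":0.7},{"tx":0,"ty":0,"tz":0,"ax":0,"ay":0,"az":0,"grip":0.78},{"tx":0,"ty":0,"tz":0,"ax":0,"ay":0,"az":0,"grip":0.8},{"tx":0,"ty":0,"tz":-0.015,"ax":0,"ay":0,"az":0,"grip":0.8},{"tx":0,"ty":0,"tz":-0.035,"ax":0,"ay":0,"az":0,"grip":0.8},{"tx":0,"ty":0,"tz":-0.045,"ax":0,"ay":0,"az":0,"grip":1},{"tx":0,"ty":0,"tz":-0.045,"ax":0,"ay":0,"az":0,"grip":1}]'
python3 -m jog '[{"tx":-0.015,"ty":0.01,"tz":-0.045,"ax":0,"ay":0,"az":0,"grip":1},{"tx":-0.0265,"ty":0.0176,"tz":-0.02,"ax":0,"ay":0,"az":0,"grip":1},{"tx":-0.032,"ty":0.0212,"tz":0,"ax":0,"ay":0,"az":0,"grip":1},{"tx":-0.032,"ty":0.0212,"tz":0,"ax":0,"ay":0,"az":0,"grip":1},{"tx":-0.032,"ty":0.0212,"tz":0,"ax":0,"ay":0,"az":0,"grip":1},{"tx":-0.032,"ty":0.0212,"tz":0,"ax":0,"ay":0,"az":0,"grip":1},{"tx":-0.032,"ty":0.0212,"tz":0,"ax":0,"ay":0,"az":0,"grip":1},{"tx":-0.0265,"ty":0.0176,"tz":0,"ax":0,"ay":0,"az":0,"grip":1}]'
python3 -m jog '[{"tx":-0.016,"ty":0.0104,"tz":0,"ax":0,"ay":0,"az":0,"grip":1},{"tx":0,"ty":0,"tz":0,"ax":0,"ay":0,"az":0,"grip":1},{"tx":0,"ty":0,"tz":0,"ax":0,"ay":0,"az":0,"grip":1}]'
python3 - <<'E'
from h import *
C,im=wshot("w9");tomove([.376,-.278,.3]);t=get_image("top");s=get_image("scene")
c=wproj(C,(.376,-.278,.09))[0];print(c)
can=np.zeros((480,800,3),np.uint8);u,v=int(c[0]),int(c[1]);print(u-100,v-100)
can[:,:480]=cv2.resize(im[v-100:v+100,u-100:u+100],(480,480));can[:240,480:]=cv2.resize(t[189:269,271:378],(320,240),interpolation=2);can[240:,480:]=cv2.resize(s[230:310,280:387],(320,240),interpolation=2);save("c9.png",can)
E
```

```text
time: 19.8
position: [0.4762, 0.0011, 0.1532]
tool_rot: [0.948, 0.319, -0.001, -0.0]
ft_force: [0.2, -1.4, -0.3]
finger_gap: 0.0855
time: 20.6
position: [0.3856, -0.259, 0.217]
tool_rot: [0.948, 0.318, -0.0, 0.0]
ft_force: [0.2, -0.2, -0.7]
finger_gap: 0.0854
time: 20.9
position: [0.3798, -0.2748, 0.2168]
tool_rot: [0.948, 0.318, 0.0, -0.001]
ft_force: [-0.1, 0.0, -0.0]
finger_gap: 0.0852
at [ 0.38   -0.2744  0.2169] yaw 0.649 tilt [-0.0001  0.0012] shift [-0.0053  0.0004 -0.0831] az  t 20.9 j6 -1.42
[311.96759124 229.07555642]
211 129
```

View pics/c9.png

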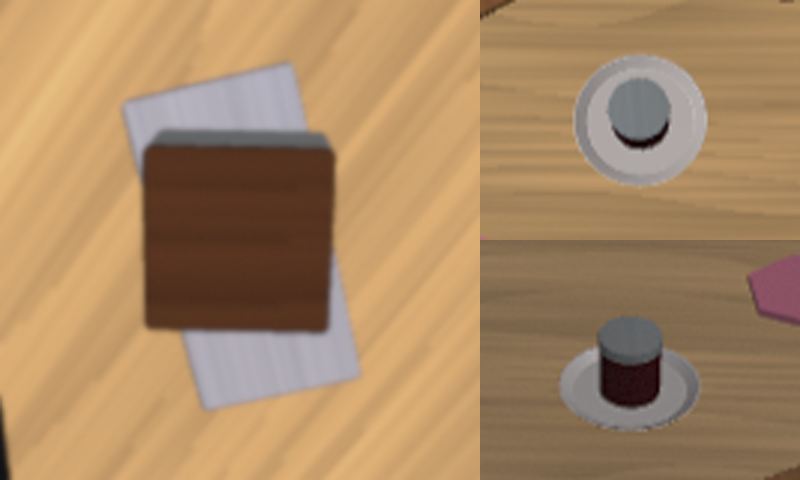

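```bash
python3 - <<'E'
from h import *
C=np.load("w9.npz")["C"];f=lambda a:np.array(a)/2.4+[211,129]-.3
P=wcast(C,f([(145,147),(334,152),(328,331),(146,327)]),.09);rep("caddy",P)
D=wcast(C,f([(123,102),(290,62),(358,378),(207,410)]),.042);rep("dish",D)
tomove([P[:,0].mean(),P[:,1].mean(),.052],np.radians(37.5))
E
```

```text
caddy rect [ 375.1 -279. ] [58.8 58.5] 35.6 centroid 374.9 -279.2
dish rect [ 384.3 -289.1] [ 61.4 123.4] 50.2 centroid 384.2 -289.0
at [ 0.3802 -0.2741  0.217 ] yaw 0.65 tilt [0.     0.0007] shift [-0.0074  0.0008  0.165 ] az -0.004 t 21.1 j6 -1.42
```

```bash

python3 -m jog '[{"tx":-0.0074,"ty":0.0008,"tz":0.01,"ax":0,"ay":0,"az":0.02,"grip":1},{"tx":0,"ty":0,"tz":0.03,"ax":0,"ay":0,"az":0,"grip":1},{"tx":0,"ty":0,"tz":0.04,"ax":0,"ay":0,"az":0,"grip":1},{"tx":0,"ty":0,"tz":0.04,"ax":0,"ay":0,"az":0,"grip":1},{"tx":0,"ty":0,"tz":0.03,"ax":0,"ay":0,"az":0,"grip":1},{"tx":0,"ty":0,"tz":0.015,"ax":0,"ay":0,"az":0,"grip":1},{"tx":0,"ty":0,"tz":0.006,"ax":0,"ay":0,"az":0,"grip":1},{"tx":0,"ty":0,"tz":0,"ax":0,"ay":0,"az":0,"grip":1}]' 50
python3 -m jog '[{"tx":0,"ty":0,"tz":0,"ax":0,"ay":0,"az":0,"grip":0.9},{"tx":0,"ty":0,"tz":0,"ax":0,"ay":0,"az":0,"grip":0.82},{"tx":0,"ty":0,"tz":0,"ax":0,"ay":0,"az":0,"grip":0.75},{"tx":0,"ty":0,"tz":0,"ax":0,"ay":0,"az":0,"grip":0.68},{"tx":0,"ty":0,"tz":0,"ax":0,"ay":0,"az":0,"grip":0.6},{"tx":0,"ty":0,"tz":0,"ax":0,"ay":0,"az":0,"grip":0.55},{"tx":0,"ty":0,"tz":0,"ax":0,"ay":0,"az":0,"grip":0.55}]'
python3 - <<'E'
from h import *
tomove([.376,-.278,.046]);print(observe()["finger_gap"],observe()["ft_force"])
E
```

```text
time: 21.85
position: [0.3741, -0.2796, 0.0453]
tool_rot: [0.951, 0.309, -0.0, -0.001]
ft_force: [0.1, 1.1, 0.3]
finger_gap: 0.0853
time: 22.55
position: [0.3751, -0.2809, 0.0471]
tool_rot: [0.951, 0.309, 0.0, 0.001]
ft_force: [-0.8, 0.3, 6.4]
finger_gap: 0.0598
at [ 0.3751 -0.2809  0.0471] yaw 0.629 tilt [ 0.0013 -0.0014] shift [ 0.0024 -0.0018  0.0011] az  t 22.6 j6 -1.42
0.05984755243667933 [-0.81210733  0.32317655  6.36361956]
```

```bash

python3 -m jog '[{"tx":0,"ty":0,"tz":-0.004,"ax":0,"ay":0,"az":0,"grip":0.55},{"tx":0,"ty":0,"tz":-0.01,"ax":0,"ay":0,"az":0,"grip":0.55},{"tx":0,"ty":0,"tz":-0.02,"ax":0,"ay":0,"az":0,"grip":0.55},{"tx":0,"ty":0,"tz":-0.03,"ax":0,"ay":0,"az":0,"grip":0.55},{"tx":0,"ty":0,"tz":-0.02,"ax":0,"ay":0,"az":0.1,"grip":0.55},{"tx":0,"ty":0,"tz":-0.01,"ax":0,"ay":0,"az":0.14,"grip":0.55},{"tx":0,"ty":0,"tz":0,"ax":0,"ay":0,"az":0.12,"grip":0.55},{"tx":0,"ty":0,"tz":0,"ax":0,"ay":0,"az":0.04,"grip":0.55}]'
python3 - <<'E'
from h import *
o=observe();print(o["finger_gap"],o["ft_force"]);tomove([.6425,-.155,.1],.222)
E
```

```text
time: 23.35
position: [0.3747, -0.2803, 0.1411]
tool_rot: [0.994, 0.113, 0.0, 0.0]
ft_force: [-0.5, 0.1, -1.7]
finger_gap: 0.0595
0.05947297145210639 [-0.53677736  0.08716991 -1.66824151]
at [ 0.3747 -0.2803  0.1411] yaw 0.226 tilt [ 0.001  -0.0008] shift [ 0.2891 -0.0621  0.0413] az 0.004 t 23.4 j6 -1.02
```

```bash

python3 -m jog '[{"tx":0.013,"ty":-0.0028,"tz":0,"ax":0,"ay":0,"az":0,"grip":0.55},{"tx":0.028,"ty":-0.006,"tz":0,"ax":0,"ay":0,"az":0,"grip":0.55},{"tx":0.036,"ty":-0.0077,"tz":0,"ax":0,"ay":0,"az":0,"grip":0.55},{"tx":0.036,"ty":-0.0077,"tz":0,"ax":0,"ay":0,"az":0,"grip":0.55},{"tx":0.036,"ty":-0.0077,"tz":0,"ax":0,"ay":0,"az":0,"grip":0.55},{"tx":0.036,"ty":-0.0077,"tz":0,"ax":0,"ay":0,"az":0,"grip":0.55},{"tx":0.036,"ty":-0.0077,"tz":0,"ax":0,"ay":0,"az":0,"grip":0.55},{"tx":0.036,"ty":-0.0077,"tz":0,"ax":0,"ay":0,"az":0,"grip":0.55}]'
python3 -m jog '[{"tx":0.02,"ty":-0.0045,"tz":0.015,"ax":0,"ay":0,"az":0,"grip":0.55},{"tx":0.012,"ty":-0.0026,"tz":0.03,"ax":0,"ay":0,"az":0,"grip":0.55},{"tx":0,"ty":0,"tz":0.035,"ax":0,"ay":0,"az":0,"grip":0.55},{"tx":0,"ty":0,"tz":0.025,"ax":0,"ay":0,"az":0,"grip":0.55},{"tx":0,"ty":0,"tz":0.01,"ax":0,"ay":0,"az":0,"grip":0.55},{"tx":0,"ty":0,"tz":0,"ax":0,"ay":0,"az":0,"grip":0.55},{"tx":0,"ty":0,"tz":0,"ax":0,"ay":0,"az":0,"grip":0.55}]'
python3 - <<'E'
from h import *
o=observe();print(o["finger_gap"],o["ft_force"]);tomove([.6425,-.155,.0105],.222)
E
```

```text
time: 24.15
position: [0.6142, -0.1665, 0.1399]
tool_rot: [0.993, 0.115, -0.0, -0.0]
ft_force: [-0.2, -0.8, -1.5]
finger_gap: 0.0596
time: 24.85
position: [0.6431, -0.1542, 0.0261]
tool_rot: [0.993, 0.114, 0.001, 0.0]
ft_force: [-0.5, -0.8, -1.6]
finger_gap: 0.0595
0.05946360220878921 [-0.48401045 -0.84834698 -1.59359606]
at [ 0.6431 -0.1542  0.0261] yaw 0.229 tilt [ 0.0019 -0.0004] shift [-0.0008  0.0006  0.0156] az 0.007 t 24.9 j6 -0.57
```

```bash

python3 -m jog '[{"tx":0,"ty":0,"tz":0.008,"ax":0,"ay":0,"az":0,"grip":0.55},{"tx":0,"ty":0,"tz":0.004,"ax":0,"ay":0,"az":0,"grip":0.55},{"tx":0,"ty":0,"tz":0.001,"ax":0,"ay":0,"az":0,"grip":0.55},{"tx":0,"ty":0,"tz":0,"ax":0,"ay":0,"az":0,"grip":0.55},{"tx":0,"ty":0,"tz":0,"ax":0,"ay":0,"az":0,"grip":0.55}]'
python3 -m jog '[{"tx":0,"ty":0,"tz":0.001,"ax":0,"ay":0,"az":0,"grip":0.55},{"tx":0,"ty":0,"tz":0,"ax":0,"ay":0,"az":0,"grip":0.55},{"tx":0,"ty":0,"tz":0,"ax":0,"ay":0,"az":0,"grip":0.55}]'
python3 -m jog '[{"tx":0,"ty":0,"tz":0.001,"ax":0,"ay":0,"az":0,"grip":0.55},{"tx":0,"ty":0,"tz":0,"ax":0,"ay":0,"az":0,"grip":0.55},{"tx":0,"ty":0,"tz":0,"ax":0,"ay":0,"az":0,"grip":0.55}]'
```

```text
time: 25.35
position: [0.6421, -0.1543, 0.0124]
tool_rot: [0.993, 0.114, 0.0, 0.0]
ft_force: [-0.2, -0.2, -0.4]
finger_gap: 0.0595
time: 25.65
position: [0.642, -0.1543, 0.0112]
tool_rot: [0.993, 0.114, 0.0, 0.0]
ft_force: [0.2, -0.3, -0.9]
finger_gap: 0.0598
time: 25.95
position: [0.6421, -0.1543, 0.0111]
tool_rot: [0.993, 0.114, 0.0, 0.0]
ft_force: [-1.7, 0.8, 6.1]
finger_gap: 0.0594
```

```bash

python3 -m jog '[{"tx":0,"ty":0,"tz":0,"ax":0,"ay":0,"az":0,"grip":0.8},{"tx":0,"ty":0,"tz":0,"ax":0,"ay":0,"az":0,"grip":0.9},{"tx":0,"ty":0,"tz":0,"ax":0,"ay":0,"az":0,"grip":1},{"tx":0,"ty":0,"tz":0,"ax":0,"ay":0,"az":0,"grip":1},{"tx":0,"ty":0,"tz":-0.02,"ax":0,"ay":0,"az":0,"grip":1},{"tx":0,"ty":0,"tz":-0.04,"ax":0,"ay":0,"az":0,"grip":1},{"tx":0,"ty":0,"tz":-0.045,"ax":0,"ay":0,"az":0,"grip":1},{"tx":0,"ty":0,"tz":-0.045,"ax":0,"ay":0,"az":0,"grip":1}]'
python3 -m jog '[{"tx":-0.02,"ty":0.0055,"tz":-0.03,"ax":0,"ay":0,"az":0,"grip":1},{"tx":-0.036,"ty":0.0098,"tz":0,"ax":0,"ay":0,"az":0,"grip":1},{"tx":-0.036,"ty":0.0098,"tz":0,"ax":0,"ay":0,"az":0,"grip":1},{"tx":-0.036,"ty":0.0098,"tz":0,"ax":0,"ay":0,"az":0,"grip":1},{"tx":-0.036,"ty":0.0098,"tz":0,"ax":0,"ay":0,"az":0,"grip":1},{"tx":-0.036,"ty":0.0098,"tz":0,"ax":0,"ay":0,"az":0,"grip":1},{"tx":-0.036,"ty":0.0098,"tz":0,"ax":0,"ay":0,"az":0,"grip":1},{"tx":-0.036,"ty":0.0098,"tz":0,"ax":0,"ay":0,"az":0,"grip":1}]'
python3 -m jog '[{"tx":-0.009,"ty":0.0024,"tz":0,"ax":0,"ay":0,"az":0,"grip":1},{"tx":0,"ty":0,"tz":0,"ax":0,"ay":0,"az":-0.13,"grip":1},{"tx":0,"ty":0,"tz":0,"ax":0,"ay":0,"az":-0.13,"grip":1},{"tx":0,"ty":0,"tz":0,"ax":0,"ay":0,"az":-0.13,"grip":1},{"tx":0,"ty":0,"tz":0,"ax":0,"ay":0,"az":-0.13,"grip":1},{"tx":0,"ty":0,"tz":0,"ax":0,"ay":0,"az":-0.13,"grip":1},{"tx":0,"ty":0,"tz":0,"ax":0,"ay":0,"az":0,"grip":1},{"tx":0,"ty":0,"tz":0,"ax":0,"ay":0,"az":0,"grip":1}]'
python3 - <<'E'
from h import *
C,im=wshot("w10");tomove([.3843,-.2891,.012],.88)
c=wproj(C,(.3843,-.2891,.042))[0];print(c)
u,v=int(c[0]),int(c[1])
B=blob(im,u,v,105);rep("dish",wcast(C,cv2.convexHull(B).reshape(-1,2),.042))
cv2.drawContours(im,[B.reshape(-1,1,2)],-1,(0,255,0),1)
t=get_image("top");s=get_image("scene")
can=np.zeros((480,800,3),np.uint8)
can[:,:480]=cv2.resize(im[v-110:v+110,u-110:u+110],(480,480));can[:240,480:]=cv2.resize(t[128:208,331:438],(320,240),interpolation=2);can[240:,480:]=cv2.resize(s[280:360,200:307],(320,240),interpolation=2);save("c10.png",can)
E
```

```text
time: 26.75
position: [0.6416, -0.1541, 0.1611]
tool_rot: [0.993, 0.114, -0.0, -0.0]
ft_force: [2.0, -0.4, 0.3]
finger_gap: 0.0853
time: 27.55
position: [0.3925, -0.2886, 0.1901]
tool_rot: [0.993, 0.114, 0.0, 0.0]
ft_force: [-0.1, -0.9, 0.2]
finger_gap: 0.0852
time: 28.35
position: [0.386, -0.2924, 0.19]
tool_rot: [0.905, 0.424, 0.0, -0.0]
ft_force: [-0.2, -0.7, -0.2]
finger_gap: 0.0852
at [ 0.386  -0.2924  0.19  ] yaw 0.877 tilt [0.0003 0.0002] shift [ 0.0014 -0.0034  0.178 ] az -0.003 t 28.4 j6 -1.67
[320.13530351 217.73129026]
dish rect [ 383.6 -289.3] [ 65.  123.5] 50.3 centroid 383.6 -289.3
```

View pics/c10.png

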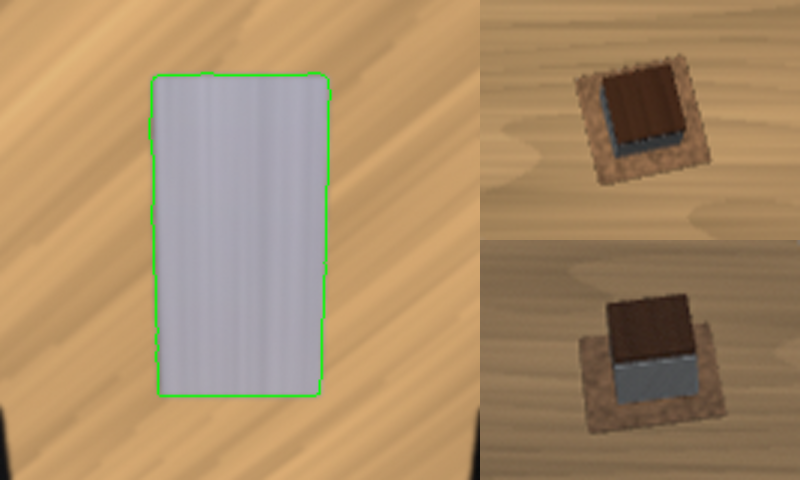

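```bash

python3 -m jog '[{"tx":0.0008,"ty":-0.004,"tz":0.015,"ax":0,"ay":0,"az":0,"grip":1},{"tx":0,"ty":0,"tz":0.035,"ax":0,"ay":0,"az":0,"grip":1},{"tx":0,"ty":0,"tz":0.04,"ax":0,"ay":0,"az":0,"grip":1},{"tx":0,"ty":0,"tz":0.035,"ax":0,"ay":0,"az":0,"grip":1},{"tx":0,"ty":0,"tz":0.03,"ax":0,"ay":0,"az":0,"grip":1},{"tx":0,"ty":0,"tz":0.017,"ax":0,"ay":0,"az":0,"grip":1},{"tx":0,"ty":0,"tz":0.008,"ax":0,"ay":0,"az":0,"grip":1},{"tx":0,"ty":0,"tz":0,"ax":0,"ay":0,"az":0,"grip":1}]' 80
python3 -m jog '[{"tx":0,"ty":0,"tz":0,"ax":0,"ay":0,"az":0,"grip":0.9},{"tx":0,"ty":0,"tz":0,"ax":0,"ay":0,"az":0,"grip":0.82},{"tx":0,"ty":0,"tz":0,"ax":0,"ay":0,"az":0,"grip":0.76},{"tx":0,"ty":0,"tz":0,"ax":0,"ay":0,"az":0,"grip":0.7},{"tx":0,"ty":0,"tz":0,"ax":0,"ay":0,"az":0,"grip":0.6},{"tx":0,"ty":0,"tz":0,"ax":0,"ay":0,"az":0,"grip":0.55},{"tx":0,"ty":0,"tz":0,"ax":0,"ay":0,"az":0,"grip":0.55}]'
python3 - <<'E'
from h import *
tomove([.3836,-.2893,.009]);print(observe()["finger_gap"],observe()["ft_force"])
E
```

```text
time: 29.3
position: [0.3828, -0.289, 0.0093]
tool_rot: [0.905, 0.425, -0.0, -0.001]
ft_force: [0.5, 0.2, 0.3]
finger_gap: 0.0854
time: 30.0
position: [0.3836, -0.29, 0.0115]
tool_rot: [0.905, 0.426, 0.0, 0.001]
ft_force: [-1.9, 1.2, 7.9]
finger_gap: 0.0626
at [ 0.3836 -0.29    0.0115] yaw 0.879 tilt [ 0.0016 -0.0018] shift [ 0.0005 -0.0005  0.0025] az  t 30.0 j6 -1.67
0.0626440014698902 [-1.91225858  1.24532272  7.93572734]
```

```bash

python3 -m jog '[{"tx":0,"ty":0,"tz":-0.004,"ax":0,"ay":0,"az":0,"grip":0.55},{"tx":0,"ty":0,"tz":-0.008,"ax":0,"ay":0,"az":0,"grip":0.55},{"tx":0,"ty":0,"tz":-0.018,"ax":0,"ay":0,"az":0,"grip":0.55},{"tx":0,"ty":0,"tz":-0.028,"ax":0,"ay":0,"az":0,"grip":0.55},{"tx":0,"ty":0,"tz":-0.03,"ax":0,"ay":0,"az":0,"grip":0.55},{"tx":0,"ty":0,"tz":-0.028,"ax":0,"ay":0,"az":0,"grip":0.55},{"tx":0,"ty":0,"tz":-0.014,"ax":0,"ay":0,"az":0,"grip":0.55},{"tx":0,"ty":0,"tz":0,"ax":0,"ay":0,"az":0,"grip":0.55}]'
python3 - <<'E'
from h import *
o=observe();print(o["finger_gap"],o["ft_force"],o["torque"]);tomove([.64,.173,.14],2.08)
E
```

```text
time: 30.8
position: [0.3841, -0.2903, 0.1425]
tool_rot: [0.905, 0.426, 0.001, 0.002]
ft_force: [0.2, 1.2, -4.5]
finger_gap: 0.0625
0.06250525260141236 [ 0.22467879  1.22282628 -4.54883954] [-0.01158559 -0.0434592   0.06722255]
at [ 0.3841 -0.2903  0.1425] yaw 0.879 tilt [ 0.0038 -0.0037] shift [ 0.52   -0.0985  0.0018] az -1.201 t 30.8 j6 -1.67
```

```bash

python3 -m jog '[{"tx":0.012,"ty":-0.0023,"tz":0,"ax":0,"ay":0,"az":0,"grip":0.55},{"tx":0.026,"ty":-0.0049,"tz":0,"ax":0,"ay":0,"az":0,"grip":0.55},{"tx":0.036,"ty":-0.0068,"tz":0,"ax":0,"ay":0,"az":0,"grip":0.55},{"tx":0.036,"ty":-0.0068,"tz":0,"ax":0,"ay":0,"az":0,"grip":0.55},{"tx":0.036,"ty":-0.0068,"tz":0,"ax":0,"ay":0,"az":0,"grip":0.55},{"tx":0.036,"ty":-0.0068,"tz":0,"ax":0,"ay":0,"az":0,"grip":0.55},{"tx":0.036,"ty":-0.0068,"tz":0,"ax":0,"ay":0,"az":0,"grip":0.55},{"tx":0.036,"ty":-0.0068,"tz":0,"ax":0,"ay":0,"az":0,"grip":0.55}]'
python3 -m jog '[{"tx":0.036,"ty":-0.0068,"tz":0,"ax":0,"ay":0,"az":0,"grip":0.55},{"tx":0.036,"ty":-0.0068,"tz":0,"ax":0,"ay":0,"az":0,"grip":0.55},{"tx":0.036,"ty":-0.0068,"tz":0,"ax":0,"ay":0,"az":0,"grip":0.55},{"tx":0.036,"ty":-0.0068,"tz":0,"ax":0,"ay":0,"az":0,"grip":0.55},{"tx":0.036,"ty":-0.0068,"tz":0,"ax":0,"ay":0,"az":0,"grip":0.55},{"tx":0.036,"ty":-0.0068,"tz":0,"ax":0,"ay":0,"az":0,"grip":0.55},{"tx":0.026,"ty":-0.0049,"tz":0,"ax":0,"ay":0,"az":0,"grip":0.55},{"tx":0.014,"ty":-0.0027,"tz":0,"ax":0,"ay":0,"az":0,"grip":0.55}]'
python3 -m jog '[{"tx":0.01,"ty":-0.0019,"tz":0,"ax":0,"ay":0,"az":-0.05,"grip":0.55},{"tx":0,"ty":0,"tz":0,"ax":0,"ay":0,"az":-0.1,"grip":0.55},{"tx":0,"ty":0,"tz":0,"ax":0,"ay":0,"az":-0.14,"grip":0.55},{"tx":0,"ty":0,"tz":0,"ax":0,"ay":0,"az":-0.14,"grip":0.55},{"tx":0,"ty":0,"tz":0,"ax":0,"ay":0,"az":-0.14,"grip":0.55},{"tx":0,"ty":0,"tz":0,"ax":0,"ay":0,"az":-0.14,"grip":0.55},{"tx":0,"ty":0,"tz":0,"ax":0,"ay":0,"az":-0.14,"grip":0.55},{"tx":0,"ty":0,"tz":0,"ax":0,"ay":0,"az":-0.14,"grip":0.55}]'
python3 -m jog '[{"tx":0,"ty":0,"tz":0,"ax":0,"ay":0,"az":-0.14,"grip":0.55},{"tx":0,"ty":0,"tz":0,"ax":0,"ay":0,"az":-0.07,"grip":0.55},{"tx":0,"ty":0,"tz":0,"ax":0,"ay":0,"az":0,"grip":0.55},{"tx":0,"ty":0,"tz":0,"ax":0,"ay":0,"az":0,"grip":0.55}]'
python3 - <<'E'
from h import *
o=observe();print(o["finger_gap"],o["ft_force"],o["torque"]);tomove([.64,.173,.035],2.08);wshot("w11")
E
```

```text
time: 31.6
position: [0.5073, -0.0604, 0.1383]
tool_rot: [0.905, 0.426, -0.001, -0.001]
ft_force: [0.7, -0.4, -3.7]
finger_gap: 0.0627
time: 32.4
position: [0.6335, 0.168, 0.1377]
tool_rot: [0.905, 0.426, -0.002, -0.001]
ft_force: [0.1, -1.3, -4.0]
finger_gap: 0.0627
time: 33.2
position: [0.6376, 0.1734, 0.1386]
tool_rot: [0.592, 0.806, -0.001, -0.001]
ft_force: [0.7, 0.2, -3.6]
finger_gap: 0.0628
time: 33.6
position: [0.6382, 0.1736, 0.1392]
tool_rot: [0.507, 0.862, -0.001, -0.001]
ft_force: [0.0, -0.0, -3.8]
finger_gap: 0.0627
0.06269388214089469 [ 0.03482381 -0.0307079  -3.8045942 ] [0.03753494 0.00179726 0.0145523 ]
at [0.6382 0.1736 0.1392] yaw 2.077 tilt [-0.0022 -0.0004] shift [-0.0015  0.0015  0.1041] az -0.003 t 33.6 j6 -1.92
```

View pics/w11.png

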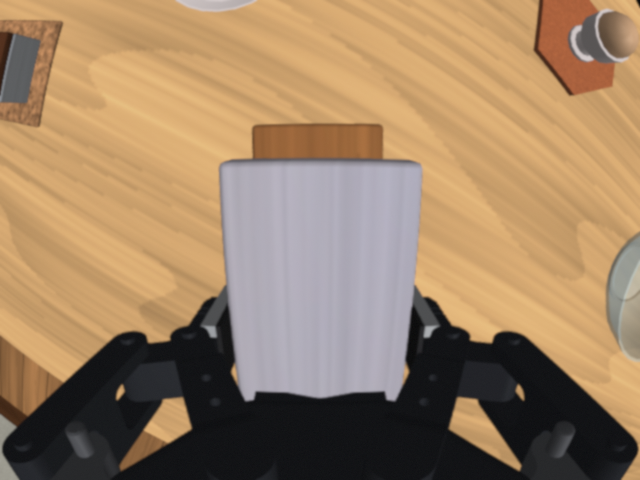

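```bash

python3 -m jog '[{"tx":-0.0015,"ty":0.0015,"tz":0.015,"ax":0,"ay":0,"az":0,"grip":0.55},{"tx":0,"ty":0,"tz":0.028,"ax":0,"ay":0,"az":0,"grip":0.55},{"tx":0,"ty":0,"tz":0.03,"ax":0,"ay":0,"az":0,"grip":0.55},{"tx":0,"ty":0,"tz":0.02,"ax":0,"ay":0,"az":0,"grip":0.55},{"tx":0,"ty":0,"tz":0.011,"ax":0,"ay":0,"az":0,"grip":0.55},{"tx":0,"ty":0,"tz":0.005,"ax":0,"ay":0,"az":0,"grip":0.55},{"tx":0,"ty":0,"tz":0,"ax":0,"ay":0,"az":0,"grip":0.55},{"tx":0,"ty":0,"tz":0,"ax":0,"ay":0,"az":0,"grip":0.55}]'
python3 -m jog '[{"tx":0,"ty":0,"tz":0.003,"ax":0,"ay":0,"az":0,"grip":0.55},{"tx":0,"ty":0,"tz":0,"ax":0,"ay":0,"az":0,"grip":0.55},{"tx":0,"ty":0,"tz":0,"ax":0,"ay":0,"az":0,"grip":0.55}]'
python3 -m jog '[{"tx":0,"ty":0,"tz":0.001,"ax":0,"ay":0,"az":0,"grip":0.55},{"tx":0,"ty":0,"tz":0,"ax":0,"ay":0,"az":0,"grip":0.55},{"tx":0,"ty":0,"tz":0,"ax":0,"ay":0,"az":0,"grip":0.55}]'
```

```text
time: 34.45
position: [0.6421, 0.1734, 0.0321]
tool_rot: [0.507, 0.862, 0.001, 0.001]
ft_force: [-0.3, -0.2, -3.3]
finger_gap: 0.063
time: 34.75
position: [0.6414, 0.1733, 0.0286]
tool_rot: [0.507, 0.862, 0.0, 0.0]
ft_force: [-0.5, -0.8, -3.2]
finger_gap: 0.0626
time: 35.05
position: [0.6411, 0.1733, 0.0271]
tool_rot: [0.507, 0.862, 0.0, -0.0]
ft_force: [0.4, -0.9, -3.4]
finger_gap: 0.0624
```

```bash

python3 -m jog '[{"tx":0,"ty":0,"tz":0.002,"ax":0,"ay":0,"az":0,"grip":0.55},{"tx":0,"ty":0,"tz":0,"ax":0,"ay":0,"az":0,"grip":0.55},{"tx":0,"ty":0,"tz":0,"ax":0,"ay":0,"az":0,"grip":0.55}]'
python3 -m jog '[{"tx":0,"ty":0,"tz":0.001,"ax":0,"ay":0,"az":0,"grip":0.55},{"tx":0,"ty":0,"tz":0,"ax":0,"ay":0,"az":0,"grip":0.55},{"tx":0,"ty":0,"tz":0,"ax":0,"ay":0,"az":0,"grip":0.55}]'
python3 -m jog '[{"tx":0,"ty":0,"tz":0.001,"ax":0,"ay":0,"az":0,"grip":0.55},{"tx":0,"ty":0,"tz":0,"ax":0,"ay":0,"az":0,"grip":0.55},{"tx":0,"ty":0,"tz":0,"ax":0,"ay":0,"az":0,"grip":0.55}]'
```

```text
time: 35.35
position: [0.641, 0.1732, 0.0249]
tool_rot: [0.507, 0.862, -0.0, -0.0]
ft_force: [-0.1, 1.2, -2.8]
finger_gap: 0.0627
time: 35.65
position: [0.6411, 0.1732, 0.0241]
tool_rot: [0.507, 0.862, 0.0, -0.0]
ft_force: [0.2, 0.6, -3.5]
finger_gap: 0.0624
time: 35.95
position: [0.6413, 0.1733, 0.0236]
tool_rot: [0.507, 0.862, 0.0, 0.0]
ft_force: [-1.5, 0.1, 1.6]
finger_gap: 0.0627
```

Contact. Release, rise, then final looks.

```bash

python3 -m jog '[{"tx":0,"ty":0,"tz":0.0005,"ax":0,"ay":0,"az":0,"grip":0.78},{"tx":0,"ty":0,"tz":0,"ax":0,"ay":0,"az":0,"grip":0.85},{"tx":0,"ty":0,"tz":0,"ax":0,"ay":0,"az":0,"grip":1},{"tx":0,"ty":0,"tz":0,"ax":0,"ay":0,"az":0,"grip":1},{"tx":0,"ty":0,"tz":0,"ax":0,"ay":0,"az":0,"grip":1},{"tx":0,"ty":0,"tz":-0.02,"ax":0,"ay":0,"az":0,"grip":1},{"tx":0,"ty":0,"tz":-0.04,"ax":0,"ay":0,"az":0,"grip":1},{"tx":0,"ty":0,"tz":-0.045,"ax":0,"ay":0,"az":0,"grip":1}]'
python3 -m jog '[{"tx":0,"ty":0,"tz":-0.045,"ax":0,"ay":0,"az":0,"grip":1},{"tx":0,"ty":0.025,"tz":-0.045,"ax":0,"ay":0,"az":0,"grip":1},{"tx":0,"ty":0.02,"tz":-0.045,"ax":0,"ay":0,"az":0,"grip":1},{"tx":0,"ty":0,"tz":-0.02,"ax":0,"ay":0,"az":0,"grip":1},{"tx":0,"ty":0,"tz":0,"ax":0,"ay":0,"az":0,"grip":1},{"tx":0,"ty":0,"tz":0,"ax":0,"ay":0,"az":0,"grip":1}]'
python3 - <<'E'
from h import *
C,im=wshot("w12");tomove([.64,.173,.3]);s=get_image("scene");t=get_image("top");np.savez("fin",s=s,t=t)
can=np.zeros((600,800,3),np.uint8);can[:300,:400]=cv2.resize(im,(400,300));can[300:,:400]=cv2.resize(t[110:350,90:410],(400,300));can[:300,400:]=cv2.resize(s[200:380,220:460],(400,300));can[300:,400:]=cv2.resize(s[150:450,0:400],(400,300));save("c12.png",can)
for n,p in dict(tile=(.38,.2929,.008),dish=(.6405,.173,.054),caddy=(.6425,-.155,.054),jar=(.4765,.0015,.060)).items(): print(n,wproj(C,p))
E
```

```text
time: 36.75
position: [0.64, 0.173, 0.1271]
tool_rot: [0.507, 0.862, -0.001, -0.002]
ft_force: [0.8, -0.2, -0.4]
finger_gap: 0.0854
time: 37.35
position: [0.6793, 0.1947, 0.2806]
tool_rot: [0.507, 0.862, -0.0, -0.0]
ft_force: [0.3, 0.8, -1.2]
finger_gap: 0.085
at [0.6788 0.1945 0.2794] yaw 2.079 tilt [-0.0033 -0.0006] shift [ 0.0001 -0.0444 -0.0204] az  t 37.4 j6 -1.9
tile [[509.22252049  28.56407839]]
dish [[318.20206718 158.56656125]]
caddy [[70.41133192 38.57953272]]
jar [[249.85814717 -51.22842083]]
```

View pics/c12.png

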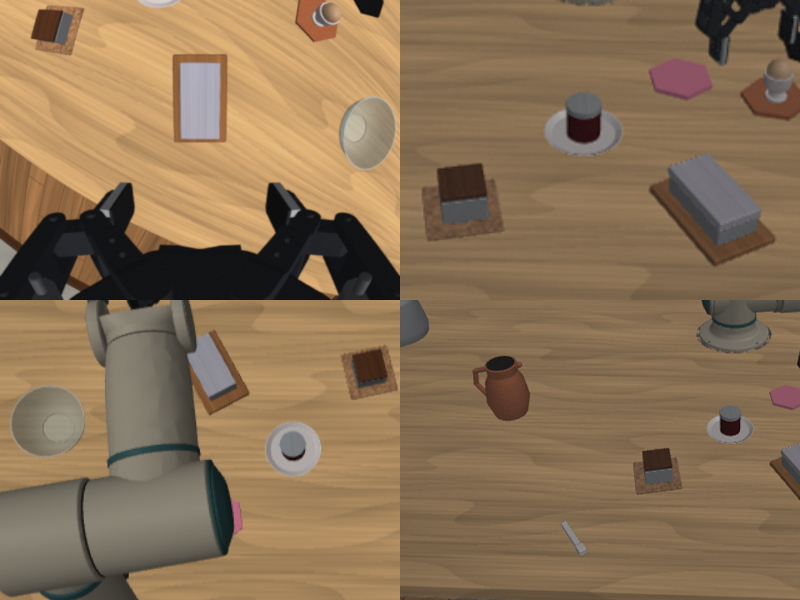

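```bash
python3 - <<'E'
from h import *
d=np.load("w12.npz");im,C=d["im"],d["C"];B=blob(im,318,158,90);rep("board",wcast(C,cv2.convexHull(B).reshape(-1,2),.012))
hsv=cv2.cvtColor(im,cv2.COLOR_RGB2HSV);m=(hsv[...,1]<60).astype(np.uint8);m[:80]=0;m[240:]=0;m[:,:270]=0;m[:,370:]=0
c=max(cv2.findContours(m,0,1)[0],key=cv2.contourArea).reshape(-1,2);rep("dish",wcast(C,c,.054))
f=np.load("fin.npz")
# caddy lid & jar lid in top view, cup in scene
s,t=f["s"],f["t"]
for n,(u,v) in dict(tile=(445,259)).items():
    w=s[220:285,410:480];h=cv2.cvtColor(w,cv2.COLOR_RGB2HSV)
    mt=((h[...,0]<12)&(h[...,1]>110)).astype(np.uint8);c=max(cv2.findContours(mt,0,1)[0],key=cv2.contourArea).reshape(-1,2)+[410,220];rep("tile scene",cast("scene",cv2.convexHull(c.astype(np.int32)).reshape(-1,2),.008))
    mw=(h[...,1]<50).astype(np.uint8);k,l,st,ce=cv2.connectedComponentsWithStats(mw);i=1+np.argmax(st[1:,4]);x,y,ww,hh,_=st[i];print("cup white",x+410,y+220,ww,hh)
    q=np.argwhere(l==i);b=q[q[:,0]>y+hh-7];print("foot",cast("scene",(b[:,1].min()/2+b[:,1].max()/2+410,y+hh-4+220),.009))
E
```

```text
board rect [641.2 174.7] [160.   96.4] 29.5 centroid 641.1 174.7
dish rect [642.4 175.6] [123.5  63.8] 28.9 centroid 642.4 175.8
tile scene rect [387.  291.3] [99.3 93.4] 76.7 centroid 386.2 291.5
cup white 448 220 32 20
foot [[0.28335475 0.36476182 0.009     ]]
```

```bash
python3 - <<'E'
from h import *
print(cast("scene",(445.2,257.0),.010))
import numpy as np
t=np.load("fin.npz")["t"]
for n,uv,z in[("jar lid",(271+(639-480)/2.99,189+109/3.),.060),("saucer",(271+(640-480)/2.99,189+120/3.),.01),("caddy lid",(331+(644-480)/2.99,128+104/3.),.054),("cork",(331+(643-480)/2.99,128+120/3.),.006)]: print(n,cast("top",uv,z)[0])
finish_job()
E
```

```text
[[0.3817001 0.2938939 0.01     ]]
jar lid [ 0.47304416 -0.00084906  0.06      ]
saucer [ 4.73786689e-01 -3.65368264e-04  1.00000000e-02]
caddy lid [ 0.63766525 -0.15589898  0.054     ]
cork [ 0.63869057 -0.15891025  0.006     ]
the job is handed in; nothing more can be done
```

I took the stack apart and set each thing down on its own place: the egg cup on the brown tile, the jar in the saucer, the caddy on the cork mat, and the dish lengthwise on the board. I lowered each one until the wrist force showed contact before letting go. I handed the job in at about 37 s of the 138 s, with the gripper clear and open above the board.

| Thing | Last check | Offset from centre | How measured |
|---|---|---|---|
| Butter dish | wrist camera | about 2 mm, 0.6° off the board's length | colour masks |
| Jam jar | top camera | about 1 mm | read by eye from a crop |
| Tea caddy | top camera | about 3 mm | read by eye from a crop |
| Egg cup | scene camera | about 3 mm from the tile position used | read by eye from a crop taken just after placing |

In the last pictures all four stood upright. I judged the jug and bowl unmoved by eye only.

- **Camera disagreement:** the top, scene and wrist cameras differed by 3 to 9 mm in absolute x. That includes tile sides caught in the scene masks. I used mainly the wrist camera, whose values lay in between.
- **Failed check:** my last automatic mask for the egg cup picked up the gripper, so I threw that result out and used the by-eye reading instead.
- **Rejected command:** the first jog calls were refused for missing keys and moved nothing.

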